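# Snap the spout clip shut with pliers

### The arm

A 7-joint arm with a two-finger parallel gripper is mounted at the origin on a cart in front of the work surface, level with it; the furniture and walls round the work are solid. World frame = base frame: x ahead of the robot, y to its left, z up, the work surface at z = 0. Lengths are in m, angles in rad, forces in N, time in s.
With the tool pointing down it reaches from about 0.425 to 0.825 m from the base axis. Payload 3.6 kg.
Tool frame: the origin (TCP) lies midway between the tips of the shut fingers; the grasp point (between the pads) lies r.grasp_offset behind it (r.grasp_offset is the distance from the TCP to the grasp point, in m); z points along the fingers, y is the direction in which the jaws open and shut (so a half turn about z gives the same grasp; the last joint's range is limited). The gripper opens to 93 mm and grips with 3 to 60 N. Pads are 15 mm wide; open, the fingers measure 128 mm over their backs; the gripper's body (75 mm by 188 mm) begins 65 mm behind the grasp point.
Start: joints at [-1.181, 0.615, -0.013, 1.423, 0.008, 1.103, -0.04], TCP at [0.263, 0.595, 0.183] pointing down, gripper open.
Joint ranges: [-3.12, 3.12], [-0.3, 2.06], [-1.34, 1.32], [0.26, 2.42], [-1.36, 4.5], [0.01, 1.98], [-2.84, 2.84]. Speed limits (rad/s): [2.79, 2.79, 3.14, 3.14, 3.14, 3.14, 3.14].

### API

Orientations are given as a rotation vector (axis times angle).
In Python, from workcell import r, imaging gives the robot as it stands.
- The arm moves only by the shell command python3 -m inch 'ROWS' [FORCE]. ROWS is JSON, one flat list of numbers, 7 for each row, row after row: the gripper's target within -1 to 1 (shut at 1, half-way at 0, fully open at -1), then the shift along the world's x, y, z in units of 5 cm (1.0 is 5 cm), then the turn, a rotation vector about the world's x, y, z in units of 0.15 rad (1.0 is 0.15 rad). In form: [jaw, dx, dy, dz, wx, wy, wz, jaw, dx, dy, dz, wx, wy, wz, ...]. A call has 1 to 20 rows; each row shifts and turns the pose as measured when the row begins; what a row does not reach is not made up. A row lasts 1/10 s, in which the tool goes at most 50 mm and 8.59 degrees, less where a joint would pass 70% of its speed; a pose out of reach is approached as far as the arm can. A call with a number of a shift or a turn outside -1 to 1 is refused whole. A call with a gripper value outside its range is refused whole. The fingers move at their own pace and stop on an object; FORCE is the grip in N (left out, the last holds). Time passes only in rows, so rows that do not move let the fingers close. It gives the time, the measured TCP pose, the force and the opening at its end, in the units of the state.
- r.read_state(): the state, without advancing time (a new reading comes with each control period).
- imaging.camera(name): name is "scene" or "top" or "wrist"; returns (picture, depth): 480x640x3 uint8, red, green, blue; 480x640 float32, m along the optical axis (not along the pixel's ray), 0 where there is no reading.
- imaging.get_calibration(name): a dict with "camera_matrix" (3x3 intrinsics, pixels), "world_from_camera" (4x4, takes a point from camera to world coordinates); the wrist camera has in their place "mount" (4x4, takes a point from camera to tool coordinates, whose origin is the TCP and whose axes are the flange's). Camera axes: x right, y down, z forward; pixel columns grow to the right and rows downward; lengths in m; the calibration is good to about 2 mm. A picture is of the moment at which its call begins: read the wrist's pose just before it. get_calibration takes no time and is no camera call.
- r.sign_off(): hands the job in, once; it reports no verdict.
The state is a dict: "time_s": time; "joints": joint angles; "joint_vel": joint speeds; "joint_efforts": joint torques, N m; "position": TCP position; "tcp_rot": TCP orientation; "contact_force": force on the tool from outside, world axes, zero at the start; "wrist_torque": the same for the moment, N m; "grip_width": finger opening in m.
Only numpy, scipy, OpenCV 4.12 (cv2) and the standard library are available. Lean on these libraries where they do the work, as an engineer would, in place of code of your own. Each camera call takes 0.05 s, during which the arm holds its last target.

### The job

The clip round the drinks tap's spout has been left open. Take the small pliers from their stand, put their jaws over the clip's two ears and squeeze until the clip snaps shut, then put the pliers back in their stand, nose down and upright. Press the clip with the pliers only, never with the fingers, and leave the cup, the jam jar and the muffin standing where they are.

Things in the scene. Friction and masses are not known exactly. Their poses are not given: they have to be found in the camera images.
- clip_ears (a point): Where to squeeze: midway between the two ears of the open black snap clip, 8 mm below their tops, 34 mm above the spout's axis. z points along the ears, square to the spout, and leans 30 degrees from vertical towards the spout's mouth; x points up along the spout; y from ear to ear. Ears: 16 mm wide along x, 5 mm thick, 27 mm free height; here 25 mm over their outsides open, 15 mm shut.
- spout_clip: The snap clip, two half rings with ears; origin on the spout's axis, axes as clip_ears. The whole clip can rock about the spout by up to 0.25 rad against a soft spring (0.4 N m/rad), so it centres itself between the jaws.
- tap: Steel drinks tap, fixed. Origin under its column (46 mm across, 214 mm high, a small lever above it to 260 mm); z up. A spout 20 mm thick runs from the column to -x, sloping 30 degrees down; the clip is 78 mm in front of the column's axis and 140 mm up, the spout's mouth 134 mm in front and 74 mm up. Its flat foot with drip tray is 8 mm high, 90 mm wide, from x = -172 to +42 mm.
- clip_half (a joint): The clip's moving half (the ear on its -y side), hinged under the spout: 0 open, 0.2 rad snapped shut. A snap spring holds it at either end; it takes about 7 N at the ears, and past half-way (0.1) it snaps shut by itself and stays.
- pliers_grip (a point): Grip point, midway between the two black handles of the pliers, which stand loose and nose down in the stand. z points from nose to handles, x through their thickness, y from handle to handle. Handles: 20 mm thick along x, from 17 mm below to 17 mm above this point, 58 mm over their outsides at rest. The pivot is 60 mm below, the middle of the jaw tips 110 mm, the nose ends 115 mm.
- pliers: The same pliers, steel with black handles, about 132 mm long, 80 g, the handles the heaviest part; origin at the pivot, axes as pliers_grip (they turn with the lever whose handle is on the +y side). Jaws: 14 mm thick along x, 38 mm apart inside and 58 mm over their outsides at rest.
- pliers_lever (a joint): Angle of the pliers: 0 at rest (open), 0.5 rad fully closed (jaws 13 mm apart, handles about 29 mm over their outsides). A return spring opens them; squeezing starts at about 7 N on each handle. Round the clip's ears it snaps shut at 0.3 to 0.4 rad (handles 36 to 40 mm), with 15 to 20 N on each handle.
- stand_mouth (a point): Centre of the slot of the fixed wooden pliers stand (foot 70 x 110 mm), 61 mm above the counter, level with the top of the slot's straight walls. Slot: 22 mm wide along x, 74 mm long along y, floor 53 mm below this point; flared lips on its long sides rise 16 mm above it. With the pliers home, pliers_grip is 62 mm above this point and their y is along this y, either way round.
- cup: Patterned ceramic cup, 58 mm across, 62 mm high, on the tap's drip tray under the spout's mouth; origin at the centre of its underside.
- jam_jar: Jam jar, 60 mm across, 70 mm high, on the counter; origin at the centre of its underside.
- muffin: Small muffin, 60 mm across, 46 mm high, on the counter; origin at the centre of its underside.
Mind the look-alikes: they are no part of the job. Several things have the shape of the pliers; the one meant has the colours described above.

How it is judged:
By the outcome, as a careful person would: the job done as asked, in the order asked, and still so for the second after the job is handed in, with the robot touching nothing.
It also fails if it takes over 45 s, if anything falls off the work surface, if the arm or the gripper's body presses on something with over 40 N, if the wrist force passes 120 N, or if a joint passes its speed limit or range.

## Working session

There is one attempt and no reset: what is moved stays moved. The work goes in short steps, Python scripts to look and compute and a shell command to move; the robot and the scene stay as the last step left them, time stands still between calls to the robot, and variables do not carry over. Pictures are saved under pics/ and viewed, and the job is handed in when it is done.

```bash
ls; mkdir -p pics; python3 - <<'E'
from workcell import r, imaging
import cv2, numpy as np
s=r.read_state()
print({k:np.round(v,4).tolist() for k,v in s.items()}, r.grasp_offset)
for n in("scene","top","wrist"):
    p,d=imaging.camera(n); cv2.imwrite(f"pics/{n}0.png",p[:,:,::-1]); np.save(f"pics/{n}0.npy",d)
    print(n,{k:np.round(v,4).tolist() for k,v in imaging.get_calibration(n).items()})
E
```

```text
pics
{'time_s': 0.0, 'joints': [-1.1815, 0.6159, -0.0126, 1.4249, 0.0081, 1.1034, -0.0404], 'joint_vel': [0.0006, 0.0009, 0.0009, 0.0004, 0.0011, 0.0014, -0.0014], 'joint_efforts': [-0.0002, -45.8927, 0.2088, -16.5743, -0.0611, 0.0204, 0.0002], 'position': [0.2622, 0.5938, 0.1816], 'tcp_rot': [-0.6482, -3.0735, 0.004], 'contact_force': [-0.2945, -0.2531, 0.0318], 'wrist_torque': [-0.0002, -0.0453, -0.0141], 'grip_width': 0.0935} 0.0188
scene {'camera_matrix': [[549.0289, 0.0, 310.5055], [0.0, 549.0289, 241.5528], [0.0, 0.0, 1.0]], 'world_from_camera': [[-0.5047, -0.6355, 0.5843, 0.051], [-0.8632, 0.3799, -0.3324, 0.0943], [-0.0108, -0.6722, -0.7403, 0.8057], [0.0, 0.0, 0.0, 1.0]]}
top {'camera_matrix': [[623.6932, 0.0, 329.9938], [0.0, 623.6932, 243.1906], [0.0, 0.0, 1.0]], 'world_from_camera': [[0.0112, -0.9952, 0.0967, 0.4568], [-0.9998, -0.0094, 0.0188, -0.2396], [-0.0178, -0.0969, -0.9951, 1.3295], [0.0, 0.0, 0.0, 1.0]]}
wrist {'camera_matrix': [[388.9329, 0.0, 317.0091], [0.0, 388.9329, 241.0892], [0.0, 0.0, 1.0]], 'mount': [[-0.0002, -0.9599, -0.2804, 0.0776], [1.0, -0.0003, 0.0003, -0.001], [-0.0004, -0.2804, 0.9599, -0.2019], [0.0, 0.0, 0.0, 1.0]]}
```

View pics/scene0.png

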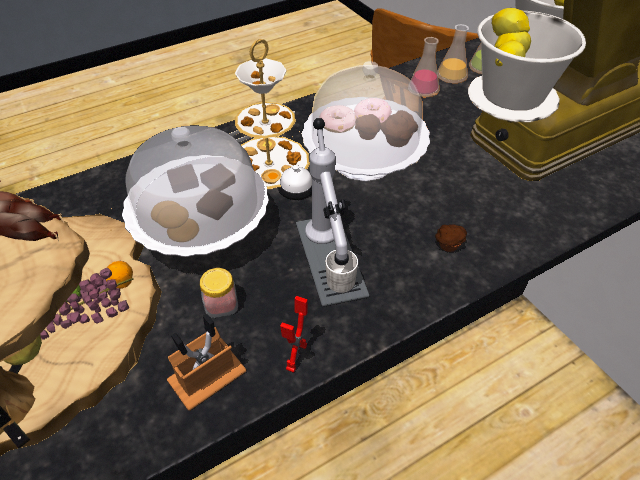

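View pics/top0.png

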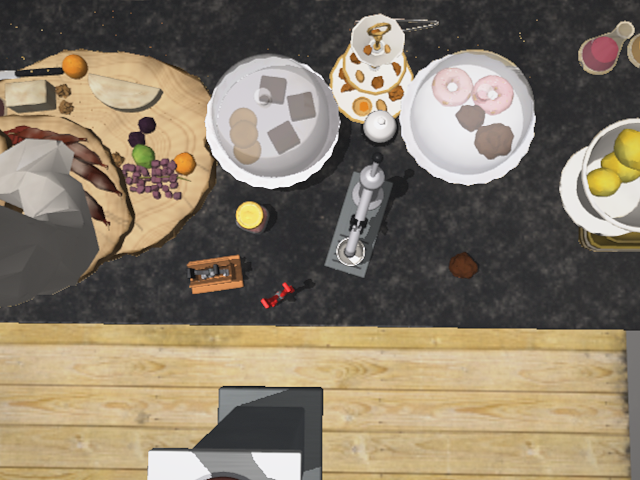

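View pics/wrist0.png

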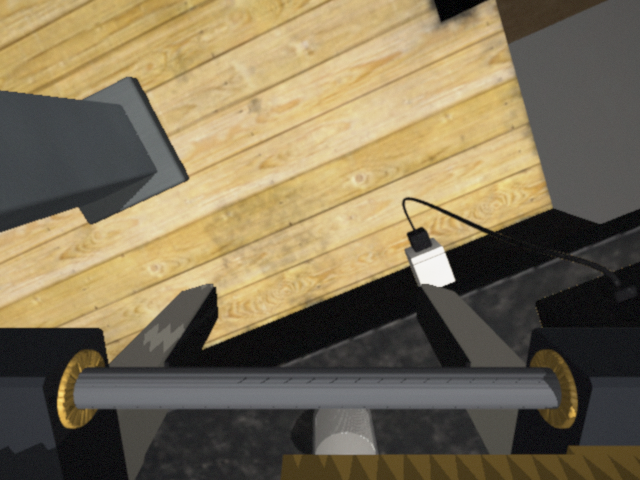

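The stand with the steel, black-handled pliers is at scene (205,360) and top (215,273). A red pair lies loose at scene (297,335). The clip is at scene (333,210) and top (357,222). I'll enlarge these to confirm which is which.

```bash
cat > h.py <<'E'
import numpy as np, cv2
from workcell import r, imaging
from scipy.spatial.transform import Rotation as R
def cloud(n,d):
    c=imaging.get_calibration(n);K=c["camera_matrix"];K=np.array(K)
    v,u=np.mgrid[:480,:640]
    P=np.stack([(u-K[0,2])*d/K[0,0],(v-K[1,2])*d/K[1,1],d],-1)
    if n=="wrist":
        s=r.read_state();T=np.eye(4);T[:3,:3]=R.from_rotvec(s["tcp_rot"]).as_matrix();T[:3,3]=s["position"]
        M=T@np.array(c["mount"])
    else: M=np.array(c["world_from_camera"])
    W=P@M[:3,:3].T+M[:3,3]; W[d==0]=np.nan
    return W
def crop(img,u0,v0,u1,v1,k,fn):
    cv2.imwrite(fn,cv2.resize(img[v0:v1,u0:u1],None,fx=k,fy=k,interpolation=cv2.INTER_CUBIC))
E
python3 - <<'E'
from h import *
s=cv2.imread("pics/scene0.png");t=cv2.imread("pics/top0.png")
crop(s,155,280,355,420,4,"pics/a.png")
crop(t,170,160,400,320,3,"pics/b.png")
crop(s,270,120,390,310,3,"pics/c.png")
for n,pts in (("top",[(215,273),(278,295),(250,215),(462,265),(357,222),(350,252),(371,177)]),("scene",[(205,375),(218,280),(208,325),(180,345),(451,235),(338,205),(327,213),(341,258),(322,160)])):
    W=cloud(n,np.load(f"pics/{n}0.npy"))
    for u,v in pts: print(n,u,v,W[v,u].round(3))
E
```

```text
top 215 273 [0.513 0.002 0.14 ]
top 278 295 [ 0.473 -0.111  0.064]
top 250 215 [ 0.636 -0.051  0.068]
top 462 265 [ 0.539 -0.488  0.042]
top 357 222 [ 0.613 -0.268  0.149]
top 350 252 [ 0.558 -0.256  0.116]
top 371 177 [ 0.686 -0.291  0.215]
scene 205 375 [0.502 0.031 0.034]
scene 218 280 [ 0.634 -0.055  0.072]
scene 208 325 [0.516 0.004 0.135]
scene 180 345 [0.505 0.051 0.134]
scene 451 235 [ 0.532 -0.485  0.042]
scene 338 205 [ 0.61  -0.278  0.159]
scene 327 213 [ 0.613 -0.258  0.147]
scene 341 258 [ 0.556 -0.252  0.091]
scene 322 160 [ 0.677 -0.287  0.205]
```

View pics/a.png

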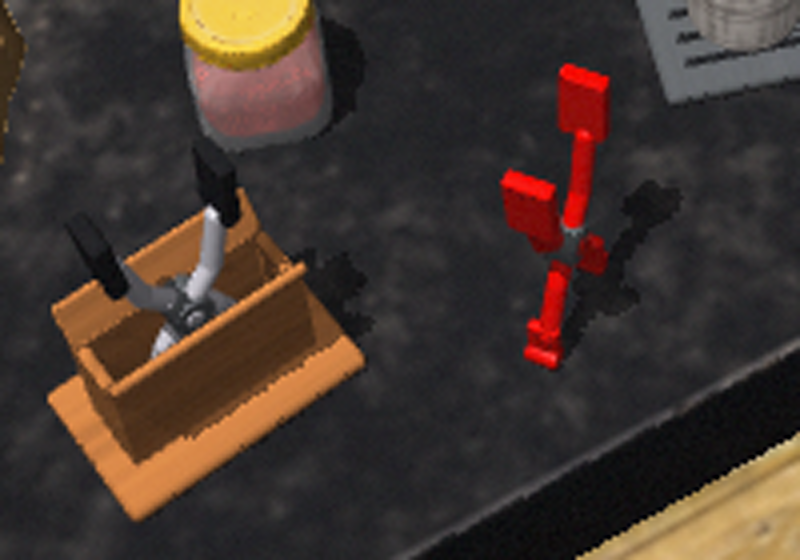

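View pics/b.png

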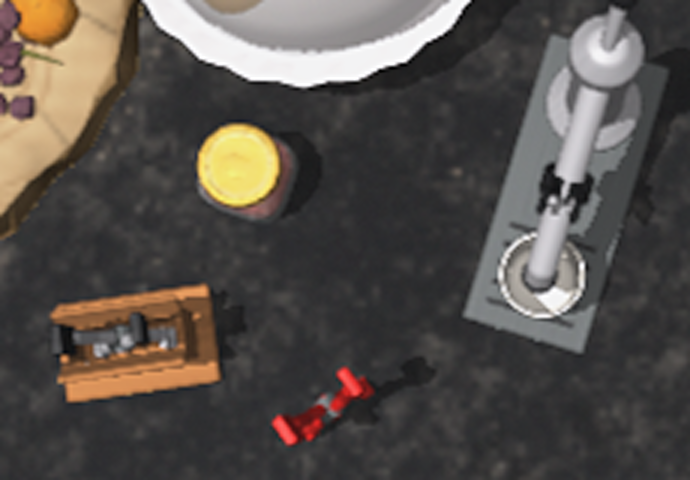

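View pics/c.png

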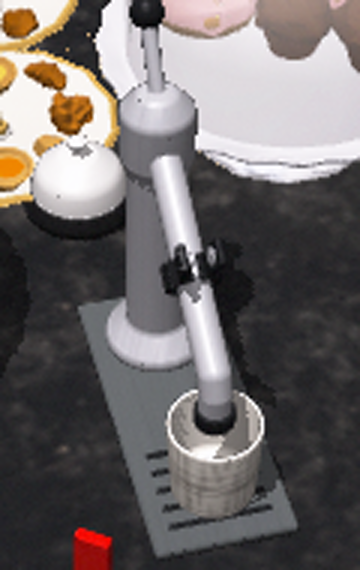

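The pliers meant are the steel pair with black handles in the stand (scene handle tops at about (210,325) and (178,342)). The red pair at scene (297,335) is a look-alike. Next I'll measure the handles, the stand and the clip.

```bash
python3 - <<'E'
from h import *
for n in("scene","top"):
    im=cv2.imread(f"pics/{n}0.png").astype(int);W=cloud(n,np.load(f"pics/{n}0.npy"))
    x,y,z=W[...,0],W[...,1],W[...,2]
    near=(abs(x-.51)<.07)&(abs(y-.02)<.09)
    dark=im.max(-1)<75
    m=near&(z>.1)&dark
    m=m.astype(np.uint8)
    k,l,st,c=cv2.connectedComponentsWithStats(m)
    for i in range(1,k):
        if st[i,4]<8: continue
        q=W[l==i]; top=q[q[:,2]>np.nanmax(q[:,2])-.008]
        print(n,"dark",st[i,4],c[i].round(),"mean",q.mean(0).round(4),"min",q.min(0).round(4),"max",q.max(0).round(4),"top",top.mean(0).round(4))
    # wood top
    w=near&(im[...,2]-im[...,0]>40)
    for lo,hi in((.005,.03),(.05,.066),(.066,.085)):
        q=W[w&(z>lo)&(z<hi)]
        if len(q)<20: continue
        rc=cv2.minAreaRect((q[:,:2]*1000).astype(np.float32))
        print(n,"wood",lo,len(q),rc, q[:,2].mean().round(4))
    # clip
    m=(abs(x-.612)<.05)&(abs(y+.268)<.05)&(z>.11)&(z<.21)&dark
    k,l,st,c=cv2.connectedComponentsWithStats(m.astype(np.uint8))
    for i in range(1,k):
        if st[i,4]<8: continue
        q=W[l==i]; print(n,"clip",st[i,4],c[i].round(),"mean",q.mean(0).round(4),"min",q.min(0).round(4),"max",q.max(0).round(4))
    # tray: z 4..14mm
    m=(z>.004)&(z<.013)&(x>.45)&(x<.78)&(y<-.18)&(y>-.37)&(im.max(-1)>60)&(im.max(-1)-im.min(-1)<25)
    k,l,st,c=cv2.connectedComponentsWithStats(m.astype(np.uint8)); i=1+st[1:,4].argmax()
    print(n,"tray",st[i,4],cv2.minAreaRect((W[l==i][:,:2]*1000).astype(np.float32)))
    # column
    for lo,hi in((.06,.1),(.1,.14),(.20,.22)):
        q=W[(z>lo)&(z<hi)&(x>.64)&(x<.74)&(y<-.23)&(y>-.34)]; print(n,"col",lo,len(q),q.min(0).round(3),q.max(0).round(3),q.mean(0).round(3))
E
```

```text
scene dark 171 [209. 325.] mean [0.5191 0.0019 0.1299] min [ 0.5112 -0.0047  0.109 ] max [0.5331 0.0071 0.1425] top [0.5211 0.0008 0.1394]
scene dark 149 [179. 344.] mean [0.5104 0.051  0.1304] min [0.5036 0.0442 0.106 ] max [0.5246 0.0563 0.1421] top [0.5131 0.0518 0.1392]
scene wood 0.005 1488 ((518.1616821289062, 26.020992279052734), (71.23555755615234, 109.71348571777344), 8.866602897644043) 0.0114
scene wood 0.05 549 ((517.8729858398438, 26.01665687561035), (36.86551284790039, 86.16374206542969), 10.161884307861328) 0.0581
scene wood 0.066 533 ((518.8150634765625, 26.38328742980957), (50.60159683227539, 85.41925048828125), 9.241004943847656) 0.0736
scene clip 98 [340. 207.] mean [ 0.6019 -0.2778  0.1598] min [ 0.5878 -0.2887  0.1312] max [ 0.6142 -0.2729  0.1797]
scene clip 106 [328. 211.] mean [ 0.6107 -0.2598  0.1537] min [ 0.5941 -0.2688  0.1264] max [ 0.6283 -0.2545  0.1807]
scene tray 1676 ((629.3975830078125, -276.837646484375), (89.10053253173828, 215.94970703125), 73.50050354003906)
scene col 0.06 199 [ 0.67  -0.298  0.06 ] [ 0.699 -0.275  0.1  ] [ 0.682 -0.282  0.079]
s
[... 711 characters left out ...]
((516.717529296875, 29.110273361206055), (48.92698287963867, 84.8578872680664), 8.48351764678955) 0.0735
top clip 73 [353. 222.] mean [ 0.6118 -0.2596  0.1588] min [ 0.5943 -0.2682  0.1345] max [ 0.6301 -0.2528  0.1823]
top clip 68 [363. 225.] mean [ 0.6067 -0.2792  0.1575] min [ 0.5893 -0.2877  0.1335] max [ 0.6226 -0.2703  0.1808]
top tray 1932 ((627.9518432617188, -272.67431640625), (92.2182846069336, 213.9461212158203), 73.96285247802734)
top col 0.06 30 [ 0.671 -0.311  0.064] [ 0.69  -0.273  0.099] [ 0.679 -0.292  0.08 ]
top col 0.1 27 [ 0.671 -0.309  0.1  ] [ 0.685 -0.274  0.14 ] [ 0.677 -0.293  0.118]
top col 0.2 382 [ 0.667 -0.314  0.2  ] [ 0.712 -0.27   0.22 ] [ 0.687 -0.292  0.208]
```

```bash
python3 - <<'E'
from h import *
a=np.deg2rad(-16.3);tx=np.array([np.cos(a),np.sin(a),0]);o=np.array([.690,-.2925,0])
cx=np.cos(np.pi/6)*tx+np.array([0,0,.5]);cz=-.5*tx+np.array([0,0,np.cos(np.pi/6)]);cy=np.cross(cz,cx)
oc=o-.078*tx+np.array([0,0,.14]);print(oc,cx,cy,cz)
for n in("scene","top"):
    im=cv2.imread(f"pics/{n}0.png").astype(int);W=cloud(n,np.load(f"pics/{n}0.npy"))
    L=(W-oc)@np.stack([cx,cy,cz]).T
    m=(abs(L[...,0])<.012)&(abs(L[...,1])<.03)&(L[...,2]>.016)&(L[...,2]<.055)
    q=L[m]
    h,e=np.histogram(q[:,1],np.arange(-.025,.026,.0025));print(n,m.sum(),h.tolist(),q[:,2].max(),np.percentile(q[:,0],[3,97]))
    # spout centre y: 
    m=(abs(L[...,0])<.05)&(abs(L[...,0])>.015)&(L[...,2]>0)&(L[...,2]<.015)&(abs(L[...,1])<.02);q=L[m];print("spout",len(q),np.percentile(q,[2,50,98],axis=0).round(4).tolist())
    z=W[...,2];
    for y0 in np.arange(-.1,.6,.1):
        s=(W[...,1]>y0)&(W[...,1]<y0+.1)&(W[...,0]>.25)&(W[...,0]<.65);print(round(y0,1),np.nanmax(z[s],initial=0).round(3),end=' ')
    print()
E
```

```text
[ 0.61513519 -0.270608    0.14      ] [ 0.83121577 -0.2430645   0.5       ] [ 2.80666709e-01  9.59805292e-01 -1.38777878e-17] [-0.47990265  0.14033335  0.8660254 ]
scene 129 [0, 0, 0, 1, 13, 29, 27, 1, 0, 0, 4, 5, 12, 23, 14, 0, 0, 0, 0, 0] 0.04339374372713573 [-0.00497691  0.01037065]
spout 432 [[-0.0485, -0.0113, 0.0008], [-0.0169, -0.001, 0.0071], [0.0484, 0.0072, 0.0111]]
-0.1 0.142 0.0 0.143 0.1 0.359 0.2 0.309 0.3 0.084 0.4 0.0 0.5 0.0 
top 100 [0, 0, 0, 0, 3, 16, 16, 11, 1, 0, 0, 4, 12, 17, 15, 5, 0, 0, 0, 0] 0.044289667585185453 [-0.00650745  0.00897029]
spout 333 [[-0.0486, -0.009, 0.0017], [0.0171, 0.0003, 0.0079], [0.0494, 0.0095, 0.0133]]
-0.1 1.061 0.0 0.144 0.1 0.56 0.2 0.333 0.3 0.008 0.4 0.007 0.5 0.0
```

```bash
python3 - <<'E'
from h import *
W=cloud("top",np.load("pics/top0.npy"))
for u,v in((20,180),(60,170),(50,230),(30,280),(10,240),(80,150),(110,200),(20,130),(260,430)): print(u,v,W[v,u].round(3))
W=cloud("scene",np.load("pics/scene0.npy"))
for u,v in((30,215),(40,280),(10,370),(15,430),(60,330),(180,140)): print(u,v,W[v,u].round(3))
E
```

```text
20 180 [ 0.51  -0.096  1.058]
60 170 [ 0.517 -0.11   1.05 ]
50 230 [ 0.48  -0.141  1.123]
30 280 [ 0.463 -0.142  1.136]
10 240 [ 0.474 -0.143  1.15 ]
80 150 [0.703 0.191 0.333]
110 200 [0.626 0.149 0.304]
20 130 [0.742 0.303 0.314]
260 430 [ 0.109 -0.02  -0.424]
30 215 [0.645 0.156 0.328]
40 280 [0.554 0.17  0.307]
10 370 [0.662 0.291 0.04 ]
15 430 [0.557 0.303 0.04 ]
60 330 [0.699 0.206 0.038]
180 140 [ 0.817 -0.09   0.234]
```

```bash
python3 - <<'E'
from h import *
for n in("top","scene"):
    W=cloud(n,np.load(f"pics/{n}0.npy"))
    m=(W[...,2]>.2)&(W[...,2]<.6)&(W[...,1]>.05)&(W[...,0]>0.2)
    q=W[m];print(n,q.min(0),q.max(0))
    for y in np.arange(.1,.6,.05):
        s=q[abs(q[:,1]-y)<.025]
        if len(s):print(y.round(2),s.min(0).round(3),s.max(0).round(3))
E
python3 -m inch '[-1,0,0,1,0,0,1, -1,0,0,1,0,0,1, -1,0,-0.3,1,0,0,1, -1,0.3,-0.8,1,0,0,1, -1,0.3,-1,0,0,0,0, -1,0.3,-1,0,0,0,0]' 5
```

```text
top [0.48837686 0.11186621 0.28263635] [0.77260483 0.34501061 0.56013864]
0.1 [0.568 0.112 0.283] [0.637 0.125 0.311]
0.15 [0.507 0.125 0.283] [0.727 0.175 0.359]
0.2 [0.488 0.175 0.283] [0.763 0.225 0.56 ]
0.25 [0.714 0.225 0.285] [0.772 0.275 0.361]
0.3 [0.6   0.275 0.301] [0.773 0.325 0.339]
0.35 [0.736 0.325 0.298] [0.771 0.345 0.319]
scene [0.48101643 0.10920883 0.28464796] [0.7269631  0.23514965 0.35851253]
0.1 [0.567 0.109 0.285] [0.64  0.125 0.324]
0.15 [0.505 0.125 0.285] [0.727 0.175 0.358]
0.2 [0.483 0.175 0.285] [0.719 0.225 0.359]
0.25 [0.481 0.225 0.285] [0.493 0.235 0.307]
time_s: 0.75
position: [0.2976, 0.4475, 0.3667]
tcp_rot: [-0.32, 3.123, -0.019]
contact_force: [1.1, -0.9, -0.5]
grip_width: 0.0929
```

```bash
python3 - <<'E'
from h import *
from scipy.spatial import ConvexHull
from scipy.optimize import least_squares
Q=[]
for n in("top","scene"):
    W=cloud(n,np.load(f"pics/{n}0.npy"))
    m=(W[...,2]>.28)&(W[...,2]<.32)&(W[...,1]>.05)&(W[...,0]>0.3);Q.append(W[m])
q=np.vstack(Q)[:,:2];h=q[ConvexHull(q).vertices];print(h[(h[:,1]<.25)].round(3).tolist())
# distance body rect to points
yaw=np.deg2rad(98.6);ty=np.array([np.cos(yaw),np.sin(yaw)]);tx=np.array([-ty[1],ty[0]])
L=(q-np.array([.517,.027]))@np.stack([tx,ty]).T
m=abs(L[:,0])<.045;print("min along y",L[m,1].min(), "pts within 60mm x", L[abs(L[:,0])<.06,1].min())
print(np.histogram(np.vstack(Q)[:,2],8))
print(r.read_state()["joints"])
E
```

```text
[[0.772, 0.243], [0.483, 0.235], [0.481, 0.234], [0.481, 0.229], [0.484, 0.211], [0.488, 0.201], [0.493, 0.192], [0.5, 0.182], [0.505, 0.175], [0.508, 0.172], [0.54, 0.138], [0.544, 0.133], [0.577, 0.114], [0.584, 0.111], [0.586, 0.111], [0.594, 0.109], [0.605, 0.109], [0.639, 0.122], [0.672, 0.135], [0.673, 0.135], [0.681, 0.139], [0.71, 0.154], [0.727, 0.168], [0.751, 0.194], [0.772, 0.239]]
min along y 0.10052432059921611 pts within 60mm x 0.09224625481934837
(array([ 163,  583,  637,  645, 4849, 5622,  103,  238]), array([0.28263635, 0.28730611, 0.29197587, 0.29664562, 0.30131538,
       0.30598513, 0.31065489, 0.31532465, 0.3199944 ]))
[-0.92504007  0.32195868 -0.15500628  1.40344409  0.05766643  1.4287476
  0.69396462]
```

```bash
cat >> h.py <<'E'
def target_rot(tz,ty):
    tz=np.array(tz,float);tz/=np.linalg.norm(tz);ty=np.array(ty,float);ty-=tz*(ty@tz);ty/=np.linalg.norm(ty)
    return np.stack([np.cross(ty,tz),ty,tz],1)
YS=np.deg2rad(98.5)
RS=target_rot([0,0,-1],[np.cos(YS),np.sin(YS),0])
def need(p,Rt):
    s=r.read_state();d=(np.array(p)-s["position"])/.05
    w=(R.from_matrix(Rt)*R.from_rotvec(s["tcp_rot"]).inv()).as_rotvec()/.15
    print("pos",np.round(s["position"],4),"t",round(s["time_s"],2),"F",np.round(s["contact_force"],1),"w",round(s["grip_width"],4),"j",np.round(s["joints"],2).tolist())
    print("need shift units",d.round(3),"turn units",w.round(3))
E
python3 - <<'E'
from h import *
need([.40,.18,.37],RS)
E
```

```text
pos [0.2976 0.4475 0.3667] t 0.75 F [ 1.1 -0.9 -0.5] w 0.0929 j [-0.93, 0.32, -0.16, 1.4, 0.06, 1.43, 0.69]
need shift units [ 2.047 -5.35   0.066] turn units [ 0.078  0.018 -0.371]
```

```bash
python3 -m inch '[-1,0.3,-0.9,0,0.08,0.02,-0.37, -1,0.35,-0.9,0,0,0,0, -1,0.35,-0.9,0,0,0,0, -1,0.35,-0.9,0,0,0,0, -1,0.4,-0.9,0,0,0,0, -1,0.4,-0.9,0,0,0,0, -1,0.6,-0.8,-0.2,0,0,0, -1,0.6,-0.8,-0.4,0,0,0, -1,0.5,-0.8,-0.4,0,0,0, -1,0.4,-0.6,-0.4,0,0,0, -1,0,0,0,0,0,0]' ; python3 - <<'E'
from h import *
need([.518,.024,.104],RS)
p,d=imaging.camera("wrist"); cv2.imwrite("pics/w1.png",p[:,:,::-1]); np.save("pics/w1.npy",d)
im=p[:,:,::-1].astype(int);W=cloud("wrist",d);x,y,z=W[...,0],W[...,1],W[...,2]
near=(abs(x-.51)<.07)&(abs(y-.02)<.09)
m=near&(z>.1)&(z<.16)&(im.max(-1)<75)
k,l,st,c=cv2.connectedComponentsWithStats(m.astype(np.uint8))
for i in range(1,k):
    if st[i,4]<30: continue
    q=W[l==i]; t=q[q[:,2]>np.nanmax(q[:,2])-.008];print(st[i,4],c[i].round(),q.mean(0).round(4),q.min(0).round(4),q.max(0).round(4),t.mean(0).round(4))
w=near&(im[...,2]-im[...,0]>40)
for lo,hi in((.005,.03),(.05,.066),(.066,.085)):
    q=W[w&(z>lo)&(z<hi)]
    if len(q)>20: print(lo,cv2.minAreaRect((q[:,:2]*1000).astype(np.float32)))
E
```

```text
time_s: 1.85
position: [0.5071, 0.0119, 0.2991]
tcp_rot: [-0.211, 3.129, -0.0]
contact_force: [-1.0, 0.8, -0.6]
grip_width: 0.0929
pos [0.5071 0.0119 0.2991] t 1.85 F [-1.   0.8 -0.6] w 0.0929 j [-0.19, 0.29, 0.16, 1.64, -0.05, 1.21, 1.69]
need shift units [ 0.218  0.241 -3.903] turn units [-0.001  0.037  0.09 ]
238 [356. 222.] [0.5127 0.0535 0.1343] [0.5043 0.0489 0.1056] [0.5242 0.061  0.1433] [0.5146 0.0548 0.1408]
225 [306. 223.] [0.5198 0.005  0.1364] [ 5.120e-01 -4.000e-04  1.106e-01] [0.5322 0.0098 0.1432] [0.5216 0.0047 0.1407]
0.005 ((518.2528076171875, 30.466331481933594), (69.12841796875, 110.2840347290039), 9.409170150756836)
0.05 ((519.021240234375, 30.126079559326172), (29.02259635925293, 85.04852294921875), 9.119649887084961)
0.066 ((518.6925048828125, 30.396272659301758), (49.15000534057617, 85.21005249023438), 9.495092391967773)
```

View pics/w1.png

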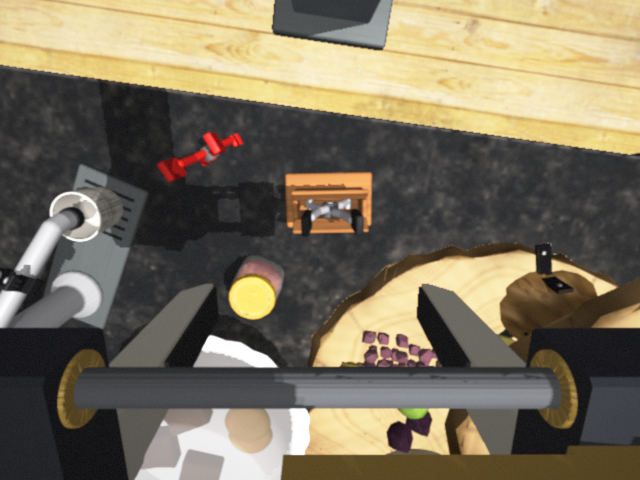

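The wrist view shows the stand at (330,205) with the black handles at (306,222) and (358,222). Its reading agrees with the other cameras to about 2 mm, so I'll descend over them.

```bash
sed -i 's/98.5/98.9/' h.py; python3 -m inch '[-1,0.2,0.1,-0.8,0,0.04,0.14, -1,0,0,-0.8,0,0,0, -1,0,0,-0.8,0,0,0, -1,0,0,-0.6,0,0,0, -1,0,0,-0.4,0,0,0, -1,0,0,0,0,0,0]' ; python3 - <<'E'
from h import *
need([.518,.0255,.104],RS)
p,d=imaging.camera("scene"); cv2.imwrite("pics/s2.png",p[:,:,::-1]); crop(p[:,:,::-1],120,220,320,400,4,"pics/s2c.png")
E
```

```text
time_s: 2.5
position: [0.5177, 0.0318, 0.1306]
tcp_rot: [-0.271, 3.118, 0.017]
contact_force: [-0.1, -0.4, -0.3]
grip_width: 0.0928
pos [0.5177 0.0318 0.1306] t 2.5 F [-0.1 -0.4 -0.3] w 0.0928 j [-0.18, 0.47, 0.12, 1.88, -0.09, 0.78, 1.74]
need shift units [ 0.006 -0.126 -0.531] turn units [-0.081  0.076 -0.122]
```

View pics/s2.png

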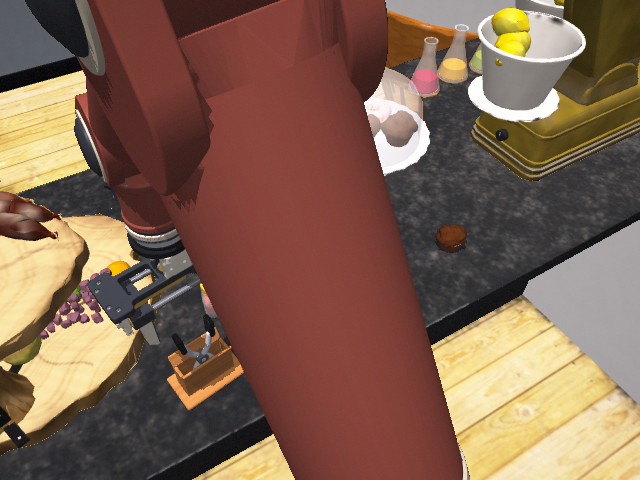

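```bash
python3 -m inch '[-1,0,-0.14,-0.25,-0.08,0.08,-0.12, -1,0,0,-0.25,0,0,0, -1,0,0,0,0,0,0, -1,0,0,0,0,0,0]' ; python3 - <<'E'
from h import *
need([.518,.0255,.104],RS)
p,d=imaging.camera("wrist"); cv2.imwrite("pics/w3.png",p[:,:,::-1])
E
```

```text
time_s: 2.95
position: [0.5234, 0.0267, 0.111]
tcp_rot: [-0.245, 3.12, -0.0]
contact_force: [0.3, -0.8, 0.4]
grip_width: 0.0929
pos [0.5234 0.0267 0.111 ] t 2.95 F [ 0.3 -0.8  0.4] w 0.0929 j [-0.18, 0.51, 0.13, 1.89, -0.09, 0.74, 1.73]
need shift units [-0.109 -0.024 -0.14 ] turn units [-0.006  0.082 -0.008]
```

View pics/w3.png

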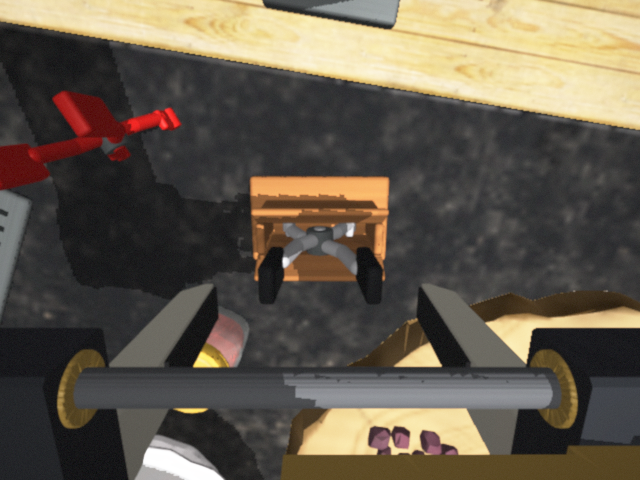

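```bash
python3 -m inch '[-1,-0.11,0,-0.15,0,0.08,0, -1,0,0,0,0,0,0, -1,0,0,0,0,0,0]' ; python3 - <<'E'
from h import *
need([.518,.027,.104],RS)
p,d=imaging.camera("wrist"); cv2.imwrite("pics/w4.png",p[:,:,::-1])
E
```

```text
time_s: 3.3
position: [0.5186, 0.0267, 0.1045]
tcp_rot: [-0.245, 3.129, 0.002]
contact_force: [0.4, -0.1, 0.4]
grip_width: 0.0931
pos [0.5186 0.0267 0.1045] t 3.3 F [ 0.4 -0.1  0.4] w 0.0931 j [-0.18, 0.51, 0.13, 1.9, -0.1, 0.73, 1.73]
need shift units [-0.012  0.006 -0.011] turn units [-0.008  0.017 -0.006]
```

View pics/w4.png

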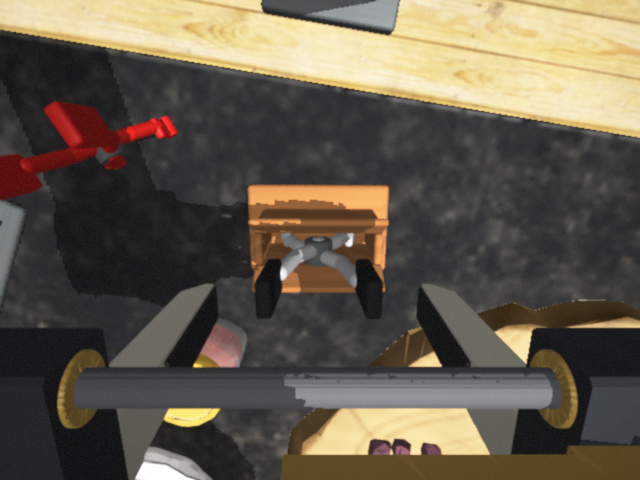

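```bash
python3 -m inch '[0.2,0,0,0,0,0,0, 0.2,0,0,0,0,0,0, 0.2,0,0,0,0,0,0, 0.2,0,0,0,0,0,0, 0.2,0,0,0,0,0,0, 0.2,0,0,0,0,0,0, 0.2,0,0,0,0,0,0, 0.2,0,0,0,0,0,0]' 6; python3 - <<'E'
from h import *
need([.518,.027,.104],RS)
p,d=imaging.camera("wrist"); cv2.imwrite("pics/w5.png",p[:,:,::-1])
E
```

```text
time_s: 4.15
position: [0.5186, 0.0266, 0.1048]
tcp_rot: [-0.244, 3.129, 0.002]
contact_force: [0.5, -0.4, -0.3]
grip_width: 0.0381
pos [0.5186 0.0266 0.1048] t 4.15 F [ 0.5 -0.4 -0.3] w 0.0381 j [-0.18, 0.51, 0.13, 1.9, -0.1, 0.73, 1.73]
need shift units [-0.012  0.008 -0.015] turn units [-0.008  0.018 -0.004]
```

View pics/w5.png

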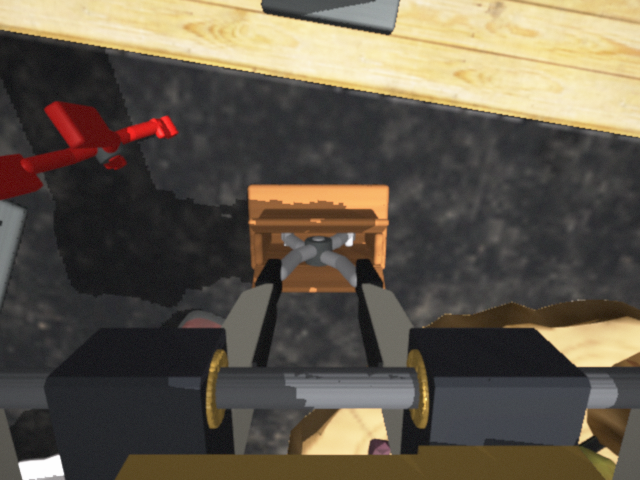

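```bash
python3 - <<'E'
import cv2,numpy as np
a=cv2.imread("pics/w4.png")[190:390,210:430];b=cv2.imread("pics/w5.png")[190:390,210:430]
cv2.imwrite("pics/cmp.png",cv2.resize(np.hstack([a,b]),None,fx=1.8,fy=1.8,interpolation=cv2.INTER_CUBIC))
E
```

```text
(no output)
```

View pics/cmp.png

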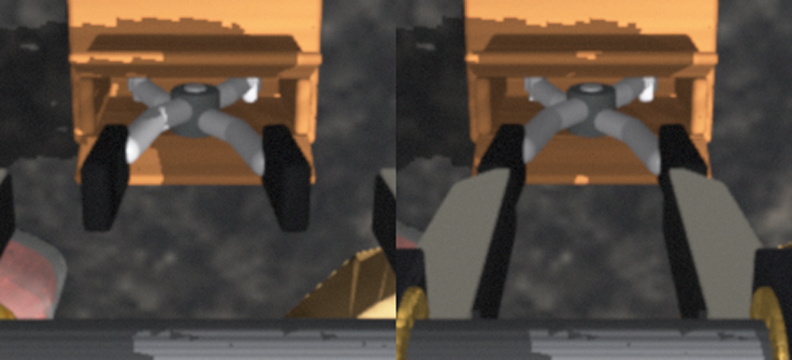

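```bash
python3 - <<'E'
from h import *
p,d=imaging.camera("wrist");im=p[:,:,::-1]; cv2.imwrite("pics/w6.png",im);np.save("pics/w6.npy",d)
s=r.read_state();print(s["grip_width"])
T=R.from_rotvec(s["tcp_rot"]).as_matrix();W=cloud("wrist",d);L=(W-s["position"])@T
for v in range(255,345,6):
    print(v,[(u,*(L[v,u]*1000).round(0).astype(int).tolist(),int(im[v,u].max())) for u in range(236,292,5) if not np.isnan(L[v,u,0]) and L[v,u,2]<.03])
E
```

```text
0.03721365806794169
255 [(291, 6, -16, 15, 94)]
261 [(276, 10, -23, -7, 23), (281, 9, -20, -4, 59), (286, 7, -18, 4, 94), (291, 6, -16, 6, 97)]
267 [(266, 10, -27, -16, 19), (271, 11, -24, -17, 19), (276, 11, -22, -17, 22), (281, 7, -20, -9, 91), (286, 5, -18, -3, 99), (291, 4, -15, 1, 96)]
273 [(261, 10, -28, -25, 26), (266, 10, -26, -25, 20), (271, 10, -23, -24, 17), (276, 9, -21, -21, 14), (281, 3, -20, -7, 120), (286, 3, -18, -6, 118)]
279 [(261, 10, -27, -32, 17), (266, 10, -25, -32, 16), (271, 10, -23, -32, 26), (276, 6, -21, -22, 14), (281, 0, -20, -7, 91)]
285 [(256, 8, -29, -35, 32), (261, 8, -27, -35, 83), (266, 9, -24, -38, 107), (271, 9, -22, -38, 109), (276, 4, -21, -24, 17), (281, -3, -20, -7, 34), (286, -19, -21, 30, 111), (291, -19, -18, 29, 112)]
291 [(246, 9, -32, -44, 109), (251, 9, -30, -44, 110), (256, 10, -28, -45, 111), (261, 9, -26, -44, 112), (266, 9, -23, -44, 110), (271, 10, -21, -45, 93), (276, 7, -20, -39, 20), (281, -7, -21, -7, 55), (286, -23, -21, 29, 117), (291, -23, -18, 30, 118)]
297 [(241, 9, -33, -51, 111), (246, 10, -31, -51, 110), (251, 10, -29,
[... 940 characters left out ...]
, -22, -71, 109), (266, 8, -20, -69, 24), (271, 3, -20, -60, 18), (276, -6, -20, -43, 35)]
327 [(236, 9, -30, -75, 110), (241, 9, -28, -76, 109), (246, 9, -27, -76, 112), (251, 10, -25, -77, 110), (256, 9, -23, -76, 111), (261, 9, -21, -76, 94), (266, 8, -20, -74, 27), (271, 1, -20, -61, 27)]
333 [(236, 9, -29, -81, 112), (241, 9, -28, -80, 112), (246, 9, -26, -81, 110), (251, 10, -24, -82, 110), (256, 9, -22, -80, 111), (261, 8, -21, -78, 38), (266, 6, -20, -74, 20), (271, -1, -20, -62, 22)]
339 [(236, 9, -29, -83, 112), (241, 9, -27, -85, 108), (246, 9, -25, -84, 111), (251, 9, -24, -84, 110), (256, 9, -22, -84, 110), (261, 8, -21, -82, 26), (266, 4, -20, -75, 23), (271, -4, -20, -62, 23)]
```

```bash
python3 -m inch '[-0.7,0,0,0,0,0,0, -0.7,0,0,0,0,0,0, -0.7,0,0,0,0,0,0, -0.7,0,0,0,0,0,0, -0.7,0,0,0,0,0,0, -0.7,0,0,0,0,0,0]' 6; python3 - <<'E'
from h import *
p,d=imaging.camera("wrist");im=p[:,:,::-1]; cv2.imwrite("pics/w7.png",im);np.save("pics/w7.npy",d)
crop(im,180,200,460,400,2.8,"pics/w7c.png")
s=r.read_state();print(s["grip_width"])
T=R.from_rotvec(s["tcp_rot"]).as_matrix();W=cloud("wrist",d);L=(W-s["position"])@T
m=(abs(abs(L[...,1])-.045)<.012)&(abs(L[...,0])<.02)
for z0 in range(-80,40,5):
    q=L[m&(L[...,2]*1000>z0)&(L[...,2]*1000<=z0+5)]
    if len(q):print(z0,len(q),(q.min(0)*1000).round(),(q.max(0)*1000).round())
E
```

```text
time_s: 4.85
position: [0.5186, 0.0266, 0.1048]
tcp_rot: [-0.245, 3.129, 0.002]
contact_force: [0.6, -0.6, -0.0]
grip_width: 0.0778
0.0780932383323957
-80 931 [ -7. -56. -80.] [ 10.  54. -75.]
-75 845 [ -8. -56. -75.] [ 10.  54. -70.]
-70 770 [ -8. -55. -70.] [ 10.  53. -65.]
-65 690 [ -8. -55. -65.] [ 10.  53. -60.]
-60 616 [ -8. -55. -60.] [ 10.  52. -55.]
-55 561 [ -8. -54. -55.] [ 10.  52. -50.]
-50 519 [ -8. -54. -50.] [ 10.  53. -45.]
-45 410 [ -8. -52. -45.] [ 10.  51. -40.]
-40 265 [ -7. -49. -40.] [ 10.  48. -35.]
25 10 [-20. -42.  29.] [20. 42. 30.]
30 86 [-20. -43.  30.] [20. 43. 35.]
35 135 [-18. -43.  35.] [17. 43. 40.]
```

View pics/w7c.png

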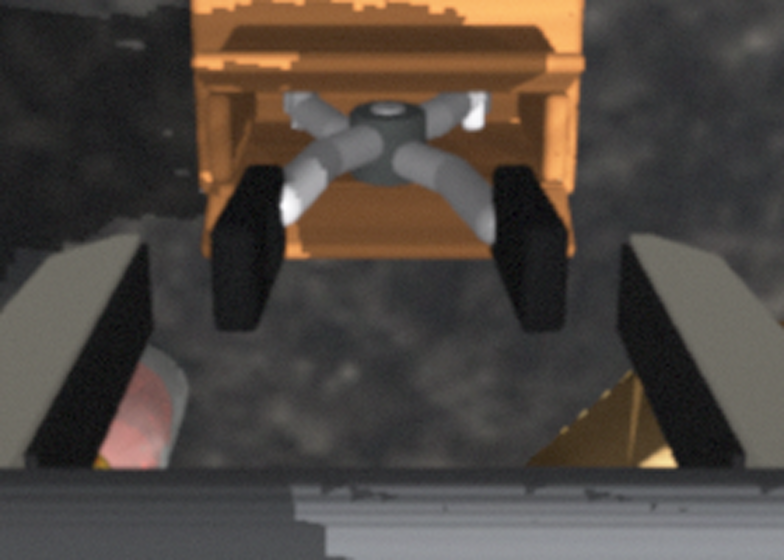

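```bash
python3 - <<'E'
from h import *
p,d=imaging.camera("scene");im=p[:,:,::-1]; cv2.imwrite("pics/s7.png",im);np.save("pics/s7.npy",d)
crop(im,80,240,280,390,4,"pics/s7c.png")
s=r.read_state()
T=R.from_rotvec(s["tcp_rot"]).as_matrix();W=cloud("scene",d);L=(W-s["position"])@T
m=(abs(abs(L[...,1])-.045)<.02)&(abs(L[...,0])<.02)
for z0 in range(-200,40,5):
    q=L[m&(L[...,2]*1000>z0)&(L[...,2]*1000<=z0+5)]
    if len(q):print(z0,len(q),(q.min(0)*1000).round(),(q.max(0)*1000).round())
E
```

```text
-170 5 [ -19.   30. -165.] [  19.   63. -165.]
-165 256 [ -20.   26. -165.] [  20.   65. -160.]
-160 82 [ -18.   25. -160.] [ -15.   62. -155.]
-155 28 [ -18.   27. -155.] [ -16.   60. -152.]
-150 40 [ -20.   27. -149.] [  20.   60. -145.]
-145 165 [ -20.   39. -145.] [  -0.   60. -141.]
-90 21 [  7.  39. -90.] [ 10.  55. -85.]
-85 23 [  4.  40. -84.] [  9.  55. -80.]
-80 31 [  3.  38. -80.] [ 10.  54. -75.]
-75 31 [ -1.  39. -75.] [ 10.  54. -70.]
-70 27 [  6.  38. -70.] [ 10.  54. -65.]
-65 26 [ -6.  38. -65.] [ 10.  54. -60.]
-60 25 [ -3.  39. -60.] [ 10.  53. -55.]
-55 22 [ -5.  38. -55.] [ 10.  53. -51.]
-50 27 [ -6.  38. -50.] [ 10.  52. -45.]
-45 13 [  7.  38. -45.] [  9.  49. -41.]
-40 36 [ -9. -28. -40.] [  9.  46. -35.]
-35 29 [ -7. -26. -35.] [ 10.  30. -30.]
-30 10 [ -5. -25. -30.] [ 10.  29. -26.]
-25 11 [  0. -26. -25.] [ 10.  29. -21.]
-20 10 [ -6. -26. -20.] [ 10.  28. -15.]
-15 10 [ -5. -27. -15.] [ 10.  28. -10.]
-10 10 [ -6. -27. -10.] [10. 28. -6.]
-5 4 [  8. -27.  -4.] [ 9. 26. -2.]
25 13 [-20.  28.  26.] [20. 42. 30.]
30 32 [-20.  25.  30.] [19. 42. 35.]
35 53 [-19. -37.  35.] [17. 42. 40.]
```

View pics/s7c.png

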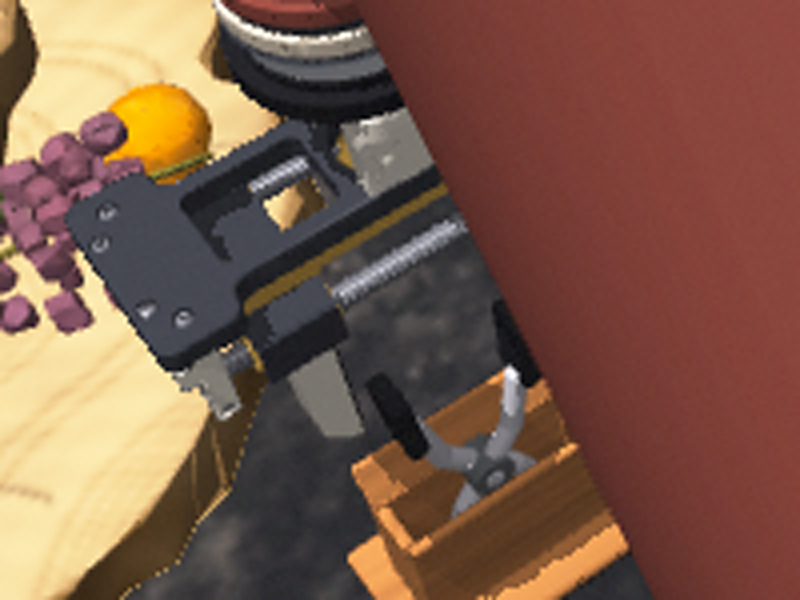

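Both cameras show the real fingertips about 38 mm short of the reported TCP, so the fingers closed just above the handles. I'll count the true grasp point as about 57 mm behind the reported TCP and go 38 mm lower.

```bash
python3 -m inch '[-0.9,0,0,-0.3,0,0,0, -0.9,0,0,-0.3,0,0,0, -0.9,0,0,-0.2,0,0,0, -0.9,0,0,0,0,0,0, -0.9,0,0,0,0,0,0]' ; python3 - <<'E'
from h import *
need([.518,.027,.066],RS)
p,d=imaging.camera("wrist"); cv2.imwrite("pics/w8.png",p[:,:,::-1])
E
```

```text
time_s: 5.45
position: [0.5197, 0.0267, 0.0642]
tcp_rot: [-0.244, 3.127, 0.002]
contact_force: [1.2, 0.5, -0.3]
grip_width: 0.0883
pos [0.5197 0.0267 0.0642] t 5.45 F [ 1.2  0.5 -0.3] w 0.0883 j [-0.17, 0.57, 0.12, 1.94, -0.11, 0.63, 1.74]
need shift units [-0.034  0.006  0.035] turn units [-0.01   0.034 -0.005]
```

View pics/w8.png

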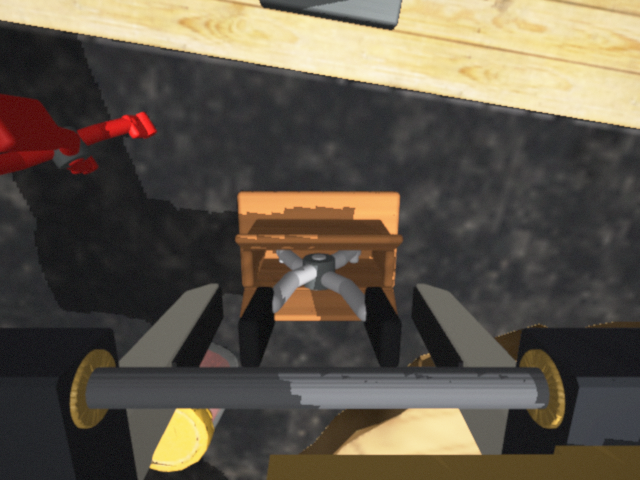

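```bash
python3 -m inch '[-0.1,0,0,0,0,0,0, -0.1,0,0,0,0,0,0, -0.1,0,0,0,0,0,0, -0.1,0,0,0,0,0,0, -0.1,0,0,0,0,0,0, -0.1,0,0,0,0,0,0]' 5; python3 - <<'E'
from h import *
need([.518,.027,.066],RS)
p,d=imaging.camera("wrist"); cv2.imwrite("pics/w9.png",p[:,:,::-1])
E
```

```text
time_s: 6.1
position: [0.5209, 0.0268, 0.0661]
tcp_rot: [-0.244, 3.123, 0.002]
contact_force: [-0.0, -0.7, 0.0]
grip_width: 0.0599
pos [0.5209 0.0268 0.0661] t 6.1 F [-0.  -0.7  0. ] w 0.0599 j [-0.17, 0.57, 0.12, 1.94, -0.11, 0.63, 1.74]
need shift units [-0.058  0.004 -0.001] turn units [-0.012  0.058 -0.005]
```

View pics/w9.png

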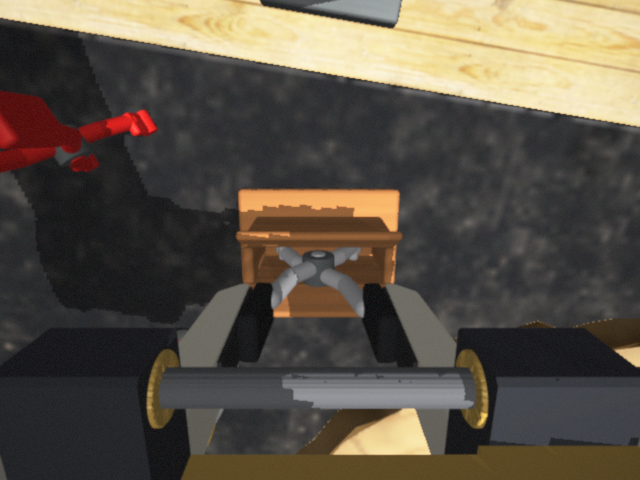

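```bash
python3 -m inch '[-0.1,-0.05,-0.04,0.2,0,0.06,0, -0.1,0,-0.04,0.3,0,0,0, -0.1,0,0,0.4,0,0,0, -0.1,0,0,0.4,0,0,0, -0.1,0,0,0.4,0,0,0, -0.1,0,0,0.2,0,0,0, -0.1,0,-0.4,0.2,0,0,0, -0.1,0,-0.4,0.2,0,0,0, -0.1,0,0,0,0,0,0]'; python3 - <<'E'
from h import *
need([.518,.027,.066],RS)
p,d=imaging.camera("wrist"); cv2.imwrite("pics/w10.png",p[:,:,::-1])
p,d=imaging.camera("scene"); cv2.imwrite("pics/s10.png",p[:,:,::-1])
E
```

```text
time_s: 7.05
position: [0.5153, -0.0175, 0.1828]
tcp_rot: [0.248, -3.125, -0.003]
contact_force: [0.1, -0.3, -0.4]
grip_width: 0.0599
pos [ 0.5153 -0.0175  0.1828] t 7.05 F [ 0.1 -0.3 -0.4] w 0.0599 j [-0.11, 0.41, 0.15, 1.81, -0.08, 0.94, 1.8]
need shift units [ 0.053  0.89  -2.335] turn units [-0.011 -0.046 -0.021]
```

View pics/w10.png

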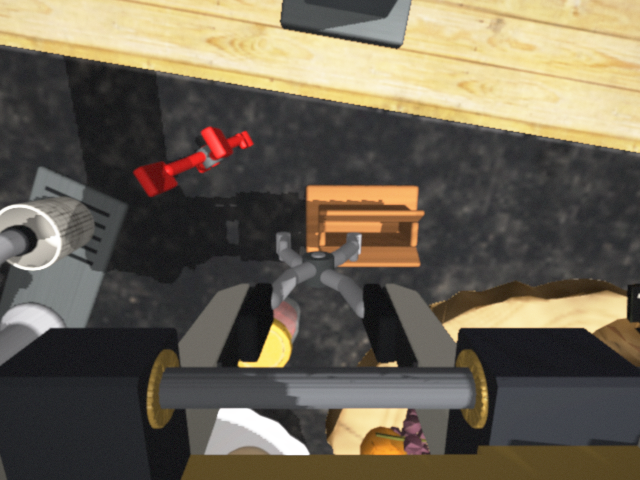

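View pics/s10.png

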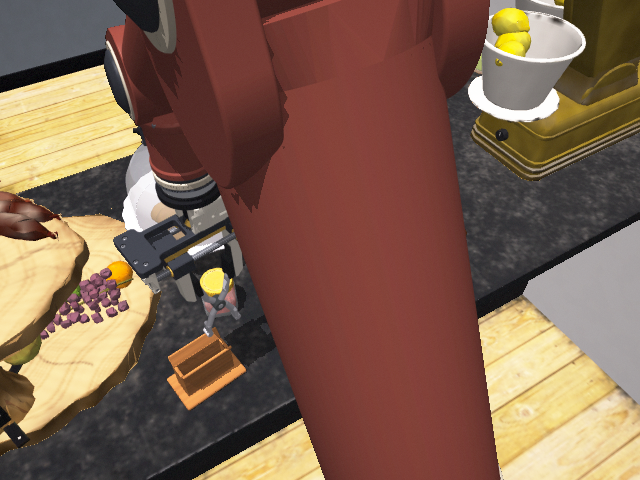

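```bash
cat >> h.py <<'E'
CZ=np.array([-.47990265,.14033335,.8660254]);CY=np.array([.28066667,.95980529,0]);CX=np.array([.83121577,-.2430645,.5])
EARS=np.array([.61513519,-.270608,.14])+.034*CZ
RT=target_rot(-CZ,CY)
E
python3 - <<'E'
from h import *
need(EARS+.115*CZ,RT)
E
```

```text
pos [ 0.5144 -0.0138  0.1814] t 7.15 F [-0.6  0.7 -1.1] w 0.0597 j [-0.11, 0.41, 0.15, 1.81, -0.08, 0.94, 1.8]
need shift units [ 0.585 -4.718  1.754] turn units [-0.257 -3.572 -2.92 ]
```

```bash
python3 -m inch '[-0.1,0,-0.2,0.5,0,0,0, -0.1,0,-0.3,0.5,0,-0.2,-0.2, -0.1,0,-0.4,0.5,0,-0.3,-0.25, -0.1,0.05,-0.4,0.3,-0.02,-0.35,-0.25, -0.1,0.05,-0.4,0.2,-0.02,-0.35,-0.25, -0.1,0.05,-0.4,0,-0.02,-0.35,-0.25, -0.1,0.05,-0.4,0,-0.02,-0.35,-0.25, -0.1,0.05,-0.4,0,-0.02,-0.35,-0.25, -0.1,0.05,-0.4,0,-0.02,-0.35,-0.25, -0.1,0.05,-0.4,0,-0.02,-0.3,-0.25, -0.1,0.05,-0.4,0,-0.02,-0.3,-0.25, -0.1,0.05,-0.3,0,-0.02,-0.2,-0.2, -0.1,0,0,0,0,0,0]'; python3 - <<'E'
from h import *
need(EARS+.115*CZ,RT)
E
```

```text
time_s: 8.45
position: [0.5328, -0.2141, 0.2686]
tcp_rot: [0.294, 2.637, -0.062]
contact_force: [-0.7, -0.5, -0.3]
grip_width: 0.0602
pos [ 0.5328 -0.2141  0.2686] t 8.45 F [-0.7 -0.5 -0.3] w 0.0602 j [0.21, 0.2, 0.23, 1.99, -0.32, 0.5, 2.02]
need shift units [ 0.217 -0.711  0.009] turn units [-0.109 -0.207 -0.429]
```

```bash
python3 -m inch '[-0.1,0.1,-0.3,0,-0.05,-0.1,-0.2, -0.1,0.1,-0.3,0,-0.05,-0.1,-0.2, -0.1,0,-0.05,0,0,0,0, -0.1,0,0,0,0,0,0, -0.1,0,0,0,0,0,0]'; python3 - <<'E'
from h import *
need(EARS+.115*CZ,RT)
s=r.read_state();np.save("pics/T11.npy",np.r_[s["position"],s["tcp_rot"]])
for n in("wrist","scene","top"):
    p,d=imaging.camera(n); cv2.imwrite(f"pics/{n}11.png",p[:,:,::-1]);np.save(f"pics/{n}11.npy",d)
E
```

```text
time_s: 8.95
position: [0.5454, -0.2438, 0.2665]
tcp_rot: [0.362, 2.599, -0.093]
contact_force: [1.1, 0.1, -1.6]
grip_width: 0.0597
pos [ 0.5454 -0.2438  0.2665] t 8.95 F [ 1.1  0.1 -1.6] w 0.0597 j [0.23, 0.23, 0.24, 1.98, -0.34, 0.45, 2.02]
need shift units [-0.034 -0.119  0.05 ] turn units [-0.022 -0.018 -0.054]
```

View pics/wrist11.png

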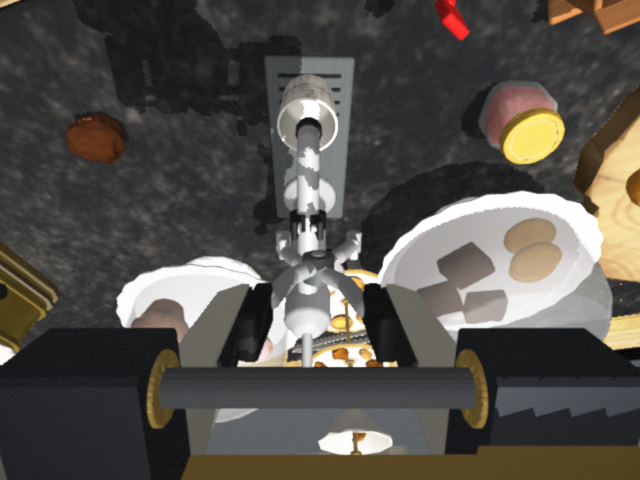

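View pics/scene11.png

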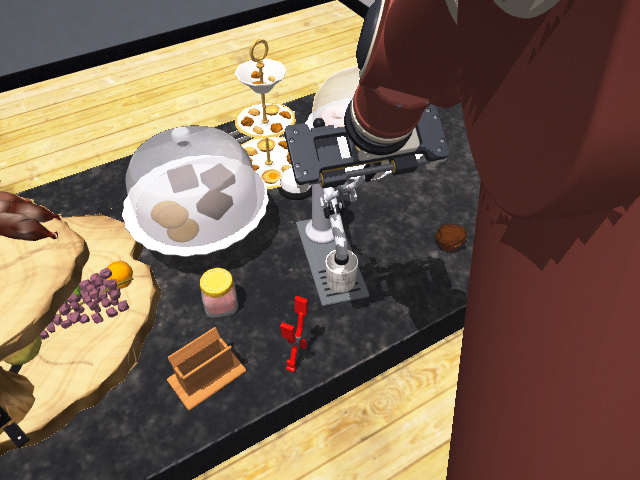

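View pics/top11.png

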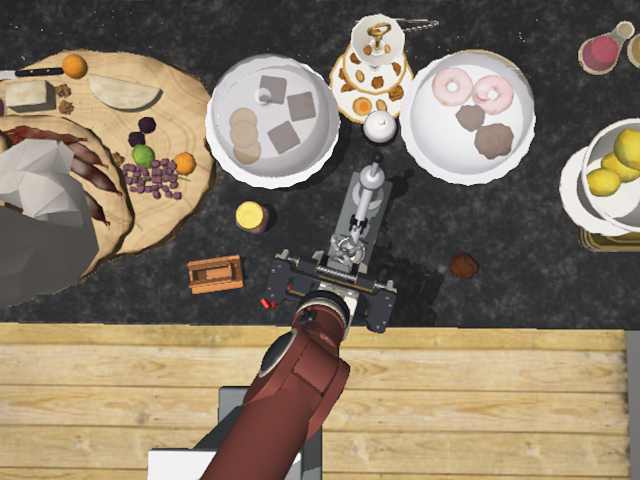

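```bash
python3 - <<'E'
from h import *
im=cv2.imread("pics/wrist11.png");crop(im,250,190,390,310,5,"pics/w11c.png")
st=np.load("pics/T11.npy");T=R.from_rotvec(st[3:]).as_matrix();p=st[:3]
c=imaging.get_calibration("wrist");K=np.array(c["camera_matrix"]);d=np.load("pics/wrist11.npy")
v,u=np.mgrid[:480,:640];P=np.stack([(u-K[0,2])*d/K[0,0],(v-K[1,2])*d/K[1,1],d],-1);M=np.array(c["mount"])
L=(P@M[:3,:3].T+M[:3,3])*1000
m=(abs(L[...,0])<20)&(abs(L[...,1])<35)
for z0 in range(-40,130,6):
    q=L[m&(L[...,2]>z0)&(L[...,2]<=z0+6)]
    if len(q):
        h,_=np.histogram(q[:,1],np.arange(-36,37,4));print(z0,len(q),"x",q[:,0].min().round(),q[:,0].max().round(),h.tolist())
E
```

```text
-40 340 x -2.0 10.0 [35, 14, 0, 12, 78, 26, 0, 0, 0, 0, 0, 0, 61, 55, 0, 0, 35, 24]
-34 248 x -2.0 9.0 [0, 0, 0, 11, 50, 64, 0, 0, 0, 0, 0, 2, 77, 41, 3, 0, 0, 0]
-28 216 x -2.0 9.0 [0, 0, 0, 0, 31, 72, 7, 0, 0, 0, 0, 27, 62, 17, 0, 0, 0, 0]
-22 238 x -2.0 9.0 [0, 0, 0, 0, 12, 52, 55, 0, 0, 0, 0, 67, 42, 10, 0, 0, 0, 0]
-16 337 x -3.0 9.0 [0, 0, 0, 0, 1, 18, 82, 70, 0, 2, 84, 67, 13, 0, 0, 0, 0, 0]
-10 616 x -5.0 11.0 [0, 0, 0, 0, 0, 1, 12, 100, 196, 223, 75, 9, 0, 0, 0, 0, 0, 0]
-4 235 x -6.0 12.0 [0, 0, 0, 0, 0, 0, 16, 59, 39, 37, 77, 7, 0, 0, 0, 0, 0, 0]
2 95 x 2.0 12.0 [0, 0, 0, 0, 0, 0, 2, 21, 12, 18, 20, 22, 0, 0, 0, 0, 0, 0]
8 190 x 1.0 11.0 [0, 0, 0, 0, 0, 34, 22, 3, 8, 6, 4, 64, 49, 0, 0, 0, 0, 0]
14 169 x -2.0 9.0 [0, 0, 0, 0, 28, 45, 9, 0, 0, 0, 1, 13, 43, 30, 0, 0, 0, 0]
20 137 x -2.0 9.0 [0, 0, 0, 11, 43, 13, 1, 0, 0, 0, 0, 0, 18, 43, 8, 0, 0, 0]
26 134 x -1.0 9.0 [0, 0, 0, 42, 22, 4, 0, 0, 0, 0, 0, 0, 3, 22, 41, 0, 0, 0]
32 252 x -4.0 10.0 [0, 0, 41, 82, 13, 0, 0, 0, 0, 0, 0, 0, 0, 7, 67, 42, 0, 0]
38 51 x 0.0 10.0 [0, 0, 5, 16, 8, 0, 0, 0, 0, 0, 0, 0, 0, 2, 16, 4, 0, 0]
44 120 x -3.0 10.0 [0, 2, 31, 17, 6, 0, 0, 0, 0, 0, 0, 0, 0, 6, 17, 39, 2, 0]
50 129 x -3.0 10.0 [0, 19, 19, 11, 18, 0, 0, 0, 0, 0, 0, 0, 0, 10, 14, 17, 21, 0]
56 2 x 10.0 10.0 [0, 0, 0, 1, 0, 0, 0, 0, 0, 0, 0, 0, 0, 0, 1, 0, 0, 0]
104 245 x -12.0 4.0 [0, 0, 0, 39, 79, 0, 0, 0, 34, 93, 0, 0, 0, 0, 0, 0, 0, 0]
110 95 x -10.0 4.0 [0, 0, 0, 3, 25, 17, 0, 15, 30, 5, 0, 0, 0, 0, 0, 0, 0, 0]
116 49 x -10.0 4.0 [0, 0, 0, 1, 14, 10, 0, 6, 13, 5, 0, 0, 0, 0, 0, 0, 0, 0]
122 27 x -11.0 4.0 [0, 0, 0, 0, 6, 6, 0, 0, 13, 2, 0, 0, 0, 0, 0, 0, 0, 0]
128 134 x -12.0 4.0 [0, 0, 0, 0, 4, 62, 15, 36, 16, 1, 0, 0, 0, 0, 0, 0, 0, 0]
```

View pics/w11c.png

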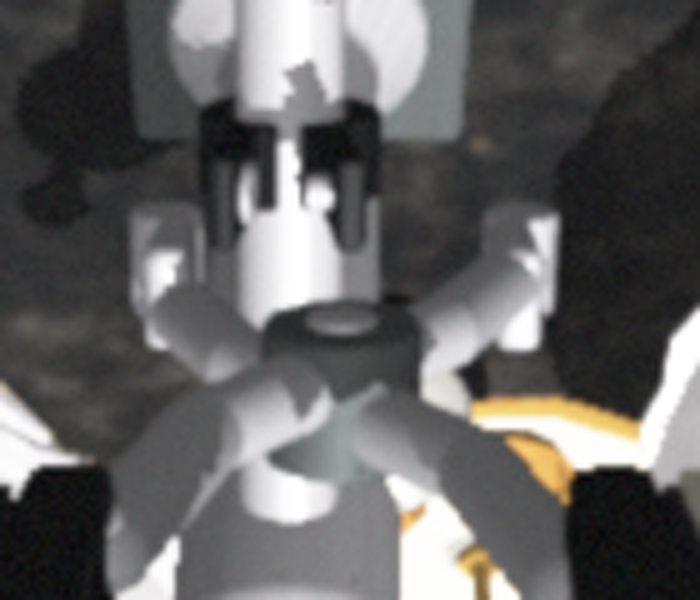

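```bash
cat >> h.py <<'E'
def wristL():
    s=r.read_state();p,d=imaging.camera("wrist")
    c=imaging.get_calibration("wrist");K=np.array(c["camera_matrix"])
    v,u=np.mgrid[:480,:640];P=np.stack([(u-K[0,2])*d/K[0,0],(v-K[1,2])*d/K[1,1],d],-1);M=np.array(c["mount"])
    L=P@M[:3,:3].T+M[:3,3];L[d==0]=np.nan
    return p[:,:,::-1].copy(),L*1000,R.from_rotvec(s["tcp_rot"]).as_matrix(),s
def t2u(T,v): return (T@np.array(v)/50).round(3)
E
python3 - <<'E'
from h import *
st=np.load("pics/T11.npy");T=R.from_rotvec(st[3:]).as_matrix()
c=imaging.get_calibration("wrist");K=np.array(c["camera_matrix"]);d=np.load("pics/wrist11.npy")
v,u=np.mgrid[:480,:640];P=np.stack([(u-K[0,2])*d/K[0,0],(v-K[1,2])*d/K[1,1],d],-1);M=np.array(c["mount"])
L=(P@M[:3,:3].T+M[:3,3])*1000
for lo,hi,y0,y1 in((100,110,-35,-13),(100,110,-7,15),(110,126,-35,-13),(110,126,-7,15)):
    q=L[(L[...,2]>lo)&(L[...,2]<hi)&(L[...,1]>y0)&(L[...,1]<y1)&(abs(L[...,0])<25)];print(lo,len(q),np.percentile(q,[2,10,50,90,98],axis=0).round(1).tolist())
for y0,y1 in((-35,-10),(10,35)):
    q=L[(L[...,2]>42)&(L[...,2]<60)&(L[...,1]>y0)&(L[...,1]<y1)&(abs(L[...,0])<25)];print("jaw",len(q),np.percentile(q,[2,10,50,90,98],axis=0).round(1).tolist())
print(t2u(T,[-7,-10,0]),t2u(T,[0,0,10]))
E
```

```text
100 118 [[-11.4, -21.6, 105.7], [-9.7, -21.5, 106.1], [-3.3, -19.2, 107.0], [3.2, -17.5, 108.0], [4.1, -17.3, 109.8]]
100 127 [[-11.4, -1.0, 105.5], [-9.5, -1.0, 106.0], [-3.3, 1.4, 107.2], [2.8, 3.9, 108.7], [4.0, 3.9, 109.4]]
110 80 [[-9.5, -20.6, 110.3], [-7.3, -18.8, 111.1], [0.1, -16.2, 114.1], [4.0, -14.7, 122.2], [4.2, -14.6, 125.0]]
110 87 [[-9.9, -6.1, 111.6], [-6.5, -5.2, 112.7], [-1.5, -2.7, 115.0], [3.8, 0.7, 124.6], [4.0, 2.6, 125.8]]
jaw 137 [[-1.6, -28.4, 42.8], [1.8, -28.0, 44.2], [8.9, -24.5, 50.0], [9.9, -19.4, 53.2], [10.1, -19.3, 55.6]]
jaw 133 [[-2.4, 19.3, 42.9], [1.8, 19.7, 45.8], [9.1, 25.5, 49.8], [9.9, 28.5, 53.1], [10.1, 29.0, 55.7]]
[ 0.062 -0.226  0.069] [ 0.096 -0.027 -0.174]
```

```bash
python3 -m inch '[-0.1,0.06,-0.2,0.07,-0.02,-0.02,-0.05, -0.1,0.12,-0.03,-0.22,0,0,0, -0.1,0.12,-0.03,-0.22,0,0,0, -0.1,0,0,0,0,0,0, -0.1,0,0,0,0,0,0]'; cat > m.py <<'E'
from h import *
import sys
im,L,T,s=wristL()
cv2.imwrite(f"pics/{sys.argv[1]}.png",im);crop(im,250,190,390,310,5,f"pics/{sys.argv[1]}c.png")
zt=float(sys.argv[2])
for n,lo,hi,y0,y1 in(("earL",zt-5,zt+4,-25,-6),("earR",zt-5,zt+4,6,25),("jawL",42,60,-35,-15),("jawR",42,60,15,35)):
    q=L[(L[...,2]>lo)&(L[...,2]<hi)&(L[...,1]>y0)&(L[...,1]<y1)&(abs(L[...,0])<25)]
    if len(q):print(n,len(q),np.percentile(q,[2,50,98],axis=0).round(1).tolist())
need(EARS+.053*CZ,RT)
print("tool x",T[:,0].round(3)*.02,"y",T[:,1].round(3)*.02,"z",T[:,2].round(3)*.02,"(units per mm)")
E
python3 m.py w12 81
```

```text
time_s: 9.6
position: [0.5617, -0.2576, 0.2463]
tcp_rot: [0.371, 2.594, -0.099]
contact_force: [0.1, 0.3, -1.1]
grip_width: 0.0604
earL 179 [[-3.5, -13.2, 78.3], [4.3, -10.0, 80.0], [11.3, -6.3, 84.8]]
earR 165 [[-3.8, 8.0, 78.2], [3.9, 10.8, 79.9], [11.3, 13.3, 84.5]]
jawL 137 [[-1.2, -28.5, 43.0], [9.1, -24.3, 50.0], [10.2, -19.3, 55.5]]
jawR 133 [[-2.8, 19.3, 42.9], [9.0, 25.5, 49.9], [10.1, 28.9, 56.0]]
pos [ 0.5615 -0.2575  0.2462] t 9.65 F [ 0.2  1.1 -0.6] w 0.0598 j [0.27, 0.28, 0.22, 1.97, -0.39, 0.41, 2.07]
need shift units [ 0.238 -0.018 -0.617] turn units [-0.002  0.002 -0.004]
tool x [-0.01662  0.00486 -0.01002] y [0.0056 0.0192 0.    ] z [ 0.00962 -0.0028  -0.01732] (units per mm)
```

View pics/w12c.png

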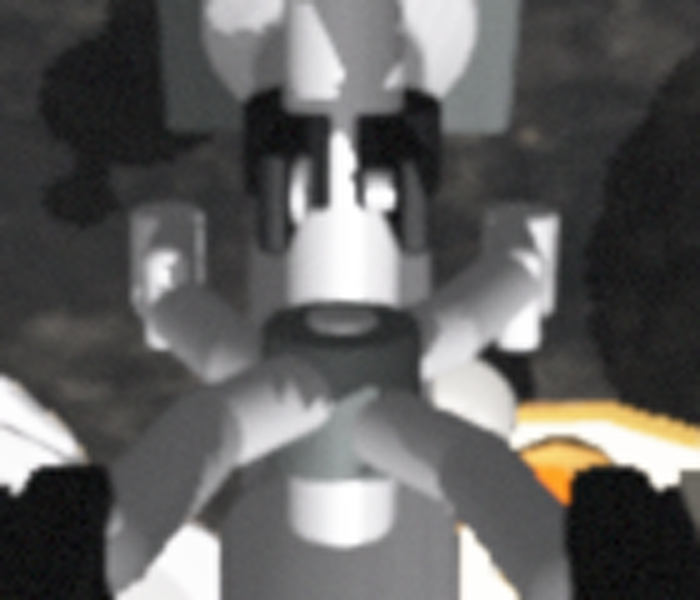

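```bash
python3 -m inch '[-0.1,0.1,-0.03,-0.17,0,0,0, -0.1,0.1,-0.03,-0.17,0,0,0, -0.1,0.1,-0.03,-0.17,0,0,0, -0.1,0,0,0,0,0,0, -0.1,0,0,0,0,0,0]'; python3 m.py w13 50
```

```text
time_s: 10.15
position: [0.5779, -0.2621, 0.2181]
tcp_rot: [0.371, 2.595, -0.098]
contact_force: [-0.1, -0.5, -0.6]
grip_width: 0.0602
earL 279 [[-2.6, -23.8, 45.5], [6.1, -10.5, 47.5], [11.9, -6.5, 53.1]]
earR 235 [[-1.2, 6.5, 45.6], [6.7, 10.4, 47.6], [11.7, 24.1, 53.5]]
jawL 137 [[-1.5, -28.5, 42.7], [9.2, -24.4, 50.0], [10.1, -19.3, 55.8]]
jawR 133 [[-2.7, 19.3, 43.1], [9.0, 25.6, 49.9], [10.0, 28.9, 55.4]]
pos [ 0.5778 -0.262   0.218 ] t 10.2 F [ 0.6  0.3 -0.7] w 0.0601 j [0.31, 0.34, 0.17, 1.97, -0.43, 0.35, 2.11]
need shift units [-0.088  0.071 -0.053] turn units [-0.006 -0.001 -0.007]
tool x [-0.01662  0.00486 -0.01   ] y [5.60e-03 1.92e-02 2.00e-05] z [ 0.0096  -0.00278 -0.01732] (units per mm)
```

View pics/w13c.png

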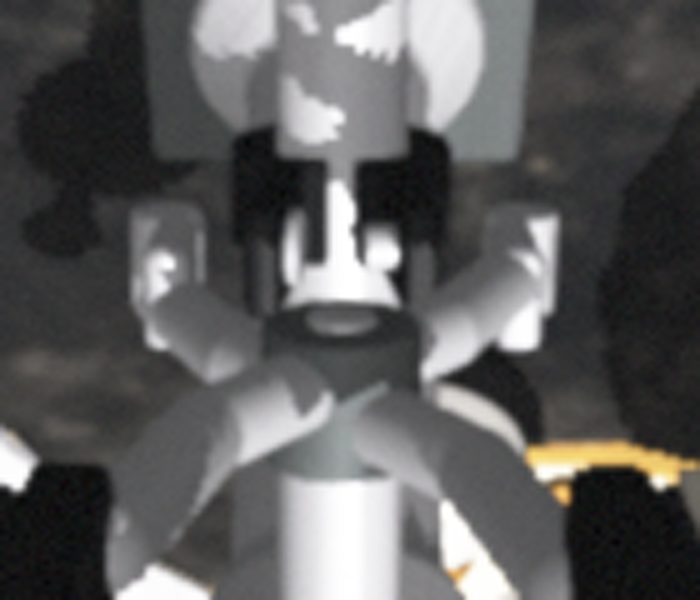

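```bash
python3 -m inch '[-0.1,0.03,-0.01,-0.04,0,0,0, -0.1,0,0,0,0,0,0, 0,0,0,0,0,0,0, 0.1,0,0,0,0,0,0, 0.15,0,0,0,0,0,0, 0.2,0,0,0,0,0,0, 0.2,0,0,0,0,0,0, 0.2,0,0,0,0,0,0]' 14; python3 m.py w14 50
```

```text
time_s: 11.0
position: [0.5794, -0.2628, 0.2176]
tcp_rot: [0.371, 2.593, -0.099]
contact_force: [-0.5, -1.3, -0.8]
grip_width: 0.0426
earL 234 [[-0.6, -17.8, 45.1], [7.8, -10.3, 46.9], [13.1, -6.4, 53.3]]
earR 174 [[1.3, 6.4, 45.0], [8.9, 10.0, 46.8], [13.1, 18.1, 53.4]]
jawL 70 [[0.8, -21.1, 42.2], [9.1, -18.3, 52.2], [9.7, -15.2, 59.2]]
jawR 75 [[2.0, 15.2, 42.2], [9.0, 18.1, 52.8], [9.5, 21.9, 59.8]]
pos [ 0.5794 -0.2628  0.2176] t 11.05 F [-0.7  0.4 -0.8] w 0.0429 j [0.31, 0.34, 0.17, 1.97, -0.43, 0.34, 2.11]
need shift units [-0.121  0.088 -0.045] turn units [ 0.001  0.014 -0.005]
tool x [-0.0166   0.00484 -0.01004] y [5.60e-03 1.92e-02 2.00e-05] z [ 0.00964 -0.0028  -0.0173 ] (units per mm)
```

View pics/w14c.png

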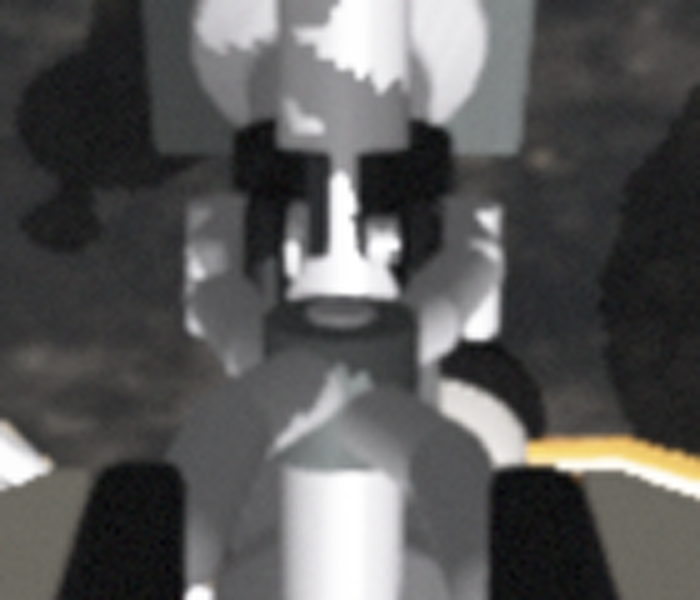

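```bash
python3 -m inch '[0.15,0,0,0,0,0,0, 0.2,0,0,0,0,0,0, 0.25,0,0,0,0,0,0, 0.3,0,0,0,0,0,0, 0.3,0,0,0,0,0,0, 0.3,0,0,0,0,0,0]' 24; python3 m.py w15 50
```

```text
time_s: 11.65
position: [0.5805, -0.2609, 0.2192]
tcp_rot: [0.368, 2.591, -0.096]
contact_force: [-1.7, 1.3, 1.9]
grip_width: 0.0339
earL 90 [[0.2, -17.1, 45.1], [7.8, -10.4, 50.1], [11.5, -6.4, 53.9]]
earR 121 [[2.2, 6.2, 45.2], [9.5, 8.2, 46.6], [14.5, 15.6, 53.7]]
jawL 47 [[-2.9, -17.1, 42.3], [5.4, -16.2, 44.5], [9.6, -15.4, 59.7]]
jawR 65 [[-3.2, 15.3, 42.6], [6.6, 16.7, 44.2], [10.1, 17.6, 59.5]]
pos [ 0.5805 -0.2609  0.2192] t 11.7 F [-2.1  1.3  1.9] w 0.0338 j [0.31, 0.34, 0.17, 1.97, -0.43, 0.34, 2.11]
need shift units [-0.142  0.051 -0.077] turn units [-0.008  0.03  -0.022]
tool x [-0.0166   0.00482 -0.01008] y [5.540e-03 1.922e-02 4.000e-05] z [ 0.00968 -0.00276 -0.01728] (units per mm)
```

View pics/w15c.png

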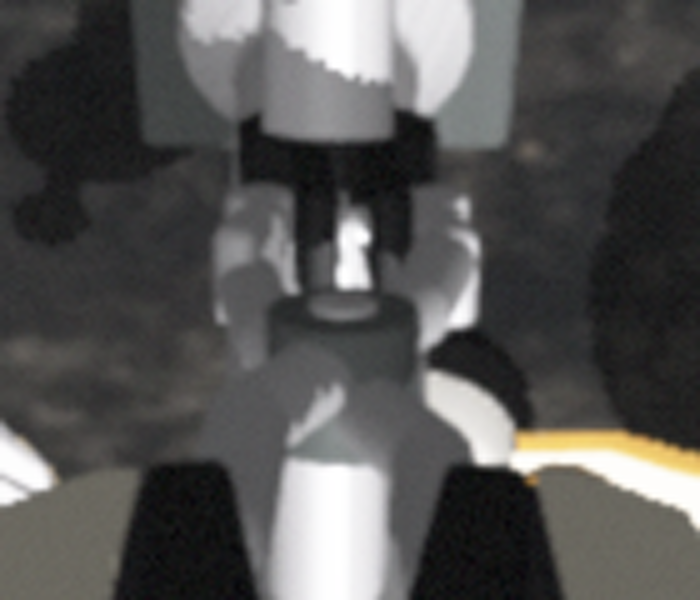

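The clip has snapped shut. In the crop the ears are together at about x 320 to 390, with the jaws beside them. I'll ease the squeeze, then back out along the ears.

```bash
python3 -m inch '[0.2,0,0,0,0,0,0, 0.1,0,0,0,0,0,0, 0,0,0,0,0,0,0, -0.1,0,0,0,0,0,0, -0.1,0,0,0,0,0,0, -0.1,0,0,0,0,0,0]' 6; python3 m.py w16 50
```

```text
time_s: 12.3
position: [0.5796, -0.2627, 0.2175]
tcp_rot: [0.37, 2.593, -0.099]
contact_force: [-0.3, 0.1, -0.4]
grip_width: 0.0514
earL 69 [[3.3, -24.8, 45.6], [10.2, -19.8, 51.0], [11.1, -16.7, 53.9]]
earR 222 [[0.1, 6.4, 45.1], [9.0, 11.5, 48.5], [13.1, 24.8, 53.5]]
jawL 137 [[0.2, -25.7, 42.6], [10.1, -20.3, 52.1], [11.1, -16.7, 57.6]]
jawR 133 [[-0.9, 16.0, 42.9], [10.0, 20.9, 52.6], [11.0, 25.8, 58.2]]
pos [ 0.5796 -0.2626  0.2175] t 12.35 F [ 0.5  1.2 -0.4] w 0.0514 j [0.31, 0.34, 0.17, 1.97, -0.43, 0.34, 2.11]
need shift units [-0.124  0.085 -0.043] turn units [-0.     0.014 -0.006]
tool x [-0.0166   0.00484 -0.01004] y [5.60e-03 1.92e-02 2.00e-05] z [ 0.00964 -0.0028  -0.0173 ] (units per mm)
```

View pics/w16c.png

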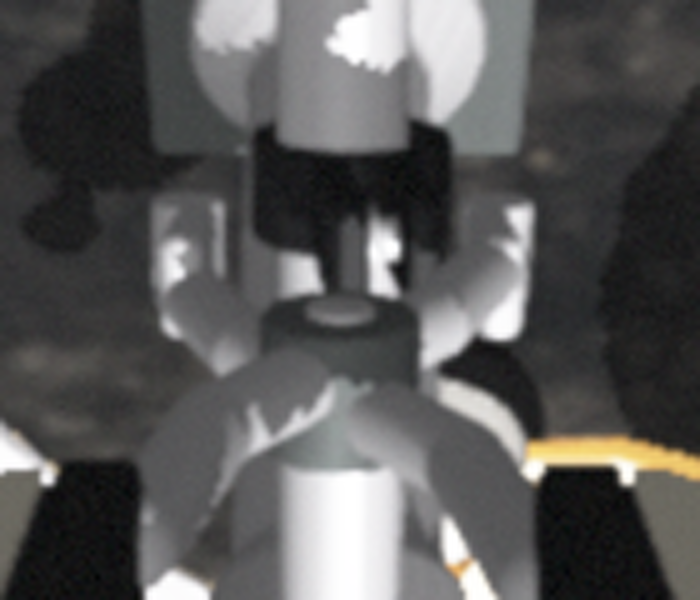

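```bash
python3 -m inch '[-0.2,0,0,0,0,0,0, -0.2,0,0,0,0,0,0, -0.2,-0.1,0.03,0.17,0,0,0, -0.2,-0.1,0.03,0.17,0,0,0, -0.2,-0.1,0.03,0.17,0,0,0, -0.2,-0.14,0.04,0.25,0,0,0, -0.2,-0.19,0.05,0.35,0,0,0, -0.2,0,0,0,0,0,0, -0.2,0,0,0,0,0,0]'; python3 m.py w17 100
```

```text
time_s: 13.25
position: [0.5453, -0.253, 0.2791]
tcp_rot: [0.37, 2.59, -0.099]
contact_force: [-0.3, -0.2, -1.8]
grip_width: 0.0563
jawL 149 [[0.9, -27.8, 42.8], [10.0, -22.5, 50.9], [11.4, -18.0, 56.2]]
jawR 125 [[-1.6, 17.9, 42.7], [10.5, 23.1, 50.8], [11.3, 27.0, 56.8]]
pos [ 0.5455 -0.2533  0.2792] t 13.3 F [ 0.8  0.5 -0.5] w 0.056 j [0.24, 0.22, 0.26, 1.96, -0.34, 0.48, 2.02]
need shift units [ 0.557 -0.102 -1.278] turn units [ 0.007  0.039 -0.002]
tool x [-0.01658  0.00484 -0.0101 ] y [5.60e-03 1.92e-02 2.00e-05] z [ 0.0097  -0.00282 -0.01726] (units per mm)
```

View pics/w17c.png

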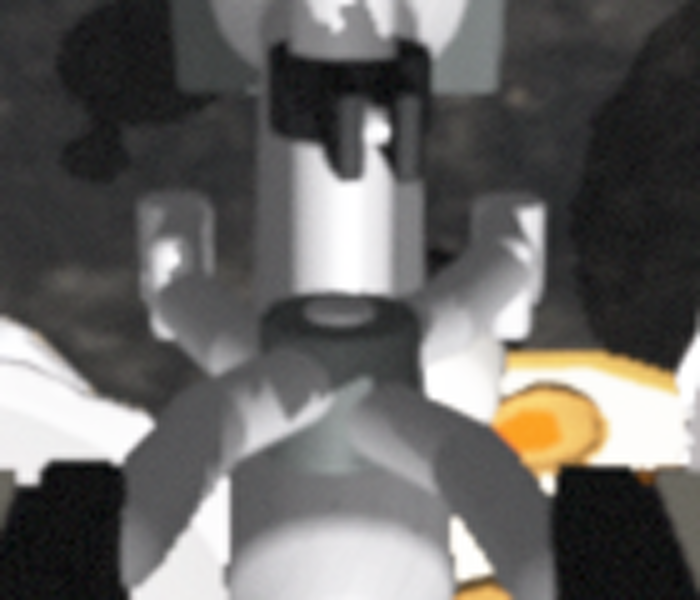

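```bash
python3 - <<'E'
from h import *
need([.515,-.02,.23],RS)
E
```

```text
pos [ 0.5455 -0.2533  0.2792] t 13.3 F [ 0.8  0.5 -0.5] w 0.056 j [0.24, 0.22, 0.26, 1.96, -0.34, 0.48, 2.02]
need shift units [-0.61   4.666 -0.985] turn units [0.225 3.551 2.862]
```

```bash
python3 -m inch '[-0.2,-0.1,0.1,0.2,0.02,0.2,0.15, -0.2,-0.05,0.3,0.1,0.02,0.3,0.25, -0.2,-0.05,0.4,0,0.02,0.35,0.28, -0.2,-0.05,0.4,0,0.02,0.35,0.28, -0.2,-0.05,0.4,0,0.02,0.35,0.28, -0.2,-0.05,0.4,0,0.02,0.35,0.28, -0.2,-0.05,0.4,0,0.02,0.35,0.28, -0.2,-0.05,0.4,0,0.02,0.35,0.28, -0.2,-0.05,0.4,-0.2,0.02,0.35,0.28, -0.2,-0.05,0.4,-0.3,0.02,0.3,0.25, -0.2,-0.05,0.4,-0.3,0,0.2,0.2, -0.2,0,0.3,-0.2,0,0,0, -0.2,0,0,0,0,0,0, -0.2,0,0,0,0,0,0]'; python3 - <<'E'
from h import *
need([.515,-.02,.23],RS)
E
```

```text
time_s: 14.7
position: [0.5112, -0.0284, 0.2298]
tcp_rot: [0.255, -3.108, 0.008]
contact_force: [-0.2, 0.2, -0.6]
grip_width: 0.0561
pos [ 0.5112 -0.0284  0.2298] t 14.7 F [-0.2  0.2 -0.6] w 0.0561 j [-0.11, 0.37, 0.17, 1.73, -0.06, 1.07, 1.81]
need shift units [0.075 0.168 0.005] turn units [ 0.047 -0.149 -0.057]
```

```bash
python3 -m inch '[-0.2,0.1,0.3,-0.3,0.05,-0.15,-0.06, -0.2,0.1,0.4,-0.4,0,0,0, -0.2,0,0.1,-0.2,0,0,0, -0.2,0,0,0,0,0,0, -0.2,0,0,0,0,0,0]'; python3 - <<'E'
from h import *
need([.522,.024,.17],RS)
im,L,T,s=wristL();cv2.imwrite("pics/w18.png",im);crop(im,240,170,440,320,4,"pics/w18c.png")
W=L/1000@T.T+s["position"]
for n,lo,hi,y0,y1 in(("handL",-36,-12,-30,-15),("handR",-36,-12,15,30),("jawL",42,60,-35,-12),("jawR",42,60,12,35)):
    q=L[(L[...,2]>lo)&(L[...,2]<hi)&(L[...,1]>y0)&(L[...,1]<y1)&(abs(L[...,0])<15)]
    if len(q):print(n,len(q),np.percentile(q,[2,50,98],axis=0).round(1).tolist())
i=im.astype(int);x,y,z=W[...,0],W[...,1],W[...,2]
w=(abs(x-.51)<.07)&(abs(y-.02)<.09)&(i[...,2]-i[...,0]>40)
for lo,hi in((.005,.03),(.055,.063),(.066,.085)):
    q=W[w&(z>lo)&(z<hi)]
    if len(q)>20: print(lo,cv2.minAreaRect((q[:,:2]*1000).astype(np.float32)))
E
```

```text
time_s: 15.2
position: [0.5227, 0.0051, 0.1871]
tcp_rot: [-0.225, 3.125, -0.007]
contact_force: [-0.9, 0.0, -0.9]
grip_width: 0.0563
pos [0.5227 0.0051 0.1871] t 15.2 F [-0.9  0.  -0.9] w 0.0563 j [-0.17, 0.41, 0.16, 1.8, -0.08, 0.93, 1.74]
need shift units [-0.014  0.377 -0.342] turn units [0.027 0.061 0.078]
handL 149 [[7.3, -20.5, -35.9], [8.9, -16.9, -29.5], [9.6, -15.1, -17.1]]
handR 101 [[3.8, 15.1, -35.8], [4.9, 16.6, -29.7], [7.6, 27.5, -17.9]]
jawL 149 [[-0.6, -27.8, 42.7], [9.3, -22.5, 51.0], [10.9, -18.1, 56.6]]
jawR 121 [[-2.0, 17.9, 43.0], [9.9, 23.1, 51.1], [10.7, 27.0, 56.9]]
0.005 ((517.3784790039062, 26.57013702392578), (68.17512512207031, 109.77670288085938), 9.242247581481934)
0.055 ((519.483154296875, 26.747936248779297), (28.393762588500977, 85.87670135498047), 8.886516571044922)
0.066 ((518.2232666015625, 26.5468692779541), (48.61662292480469, 85.59284210205078), 8.846986770629883)
```

View pics/w18c.png

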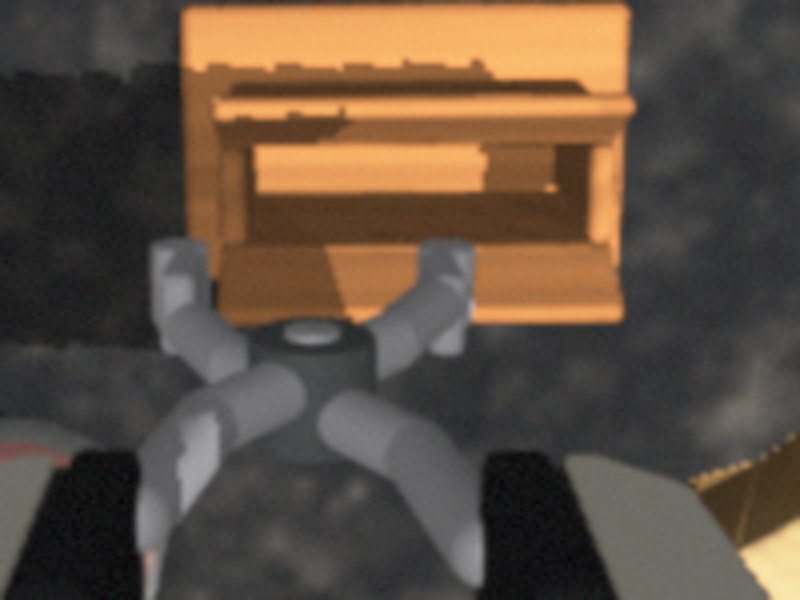

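```bash
python3 -m inch '[-0.2,-0.05,0.2,-0.1,0.03,-0.14,0.08, -0.2,0,0.2,-0.1,0,0,0, -0.2,0,0,0,0,0,0, -0.2,0,0,0,0,0,0]'; cat > m2.py <<'E'
from h import *
import sys
need([.520,.025,.066],R.from_rotvec([0,-.03,0]).as_matrix()@RS)
im,L,T,s=wristL();cv2.imwrite(f"pics/{sys.argv[1]}.png",im);crop(im,240,170,440,320,4,f"pics/{sys.argv[1]}c.png")
W=L/1000@T.T+s["position"]
q=L[(L[...,2]>42)&(L[...,2]<60)&(abs(abs(L[...,1])-23)<8)&(abs(L[...,0])<15)]
if len(q):
    a=np.percentile(q,2,axis=0);b=np.percentile(q,98,axis=0);c=np.array([b[0]-7,(a[1]+b[1])/2,b[2]]);print("nose tool",c.round(1),"world",(T@c/1000+s["position"]).round(4))
i=im.astype(int);x,y,z=W[...,0],W[...,1],W[...,2]
w=(abs(x-.51)<.07)&(abs(y-.02)<.09)&(i[...,2]-i[...,0]>40)
for lo,hi in((.005,.03),(.066,.085)):
    q=W[w&(z>lo)&(z<hi)]
    if len(q)>20: print(lo,cv2.minAreaRect((q[:,:2]*1000).astype(np.float32)))
E
python3 m2.py w19
```

```text
time_s: 15.65
position: [0.5225, 0.0213, 0.1801]
tcp_rot: [-0.231, 3.096, -0.007]
contact_force: [-0.4, -0.1, -0.8]
grip_width: 0.0559
pos [0.5225 0.0213 0.1801] t 15.65 F [-0.4 -0.1 -0.8] w 0.0559 j [-0.2, 0.4, 0.16, 1.83, -0.08, 0.88, 1.71]
need shift units [-0.049  0.074 -2.281] turn units [0.009 0.047 0.043]
nose tool [ 3.9 -0.4 56.6] world [0.5208 0.0203 0.1233]
0.005 ((517.5953979492188, 26.607440948486328), (68.88862609863281, 109.92818450927734), 8.640098571777344)
0.066 ((518.1763305664062, 26.56203842163086), (48.54317092895508, 85.9510726928711), 8.876504898071289)
```

View pics/w19c.png

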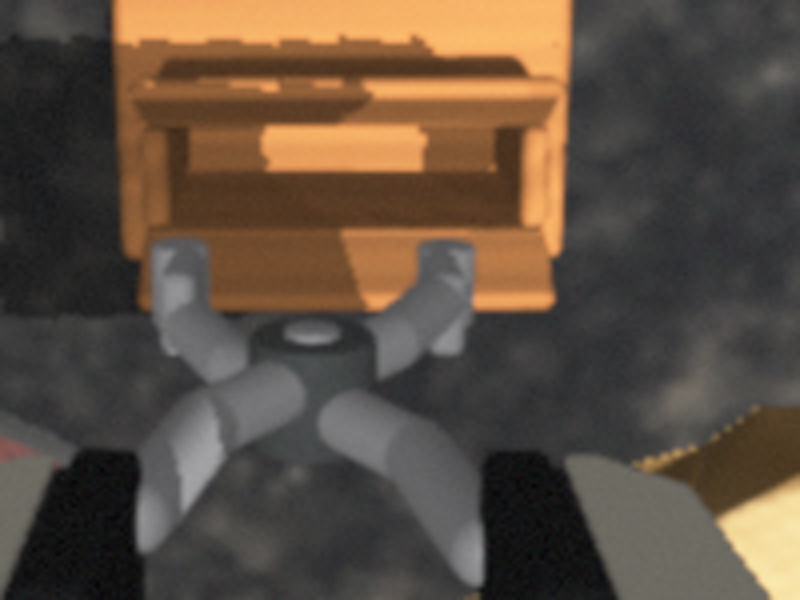

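```bash
python3 -m inch '[-0.2,-0.055,0.09,-0.1,0.01,0,0.04, -0.2,0,0,-0.2,0,0,0, -0.2,0,0,-0.2,0,0,0, -0.2,0,0,0,0,0,0, -0.2,0,0,0,0,0,0]';python3 m2.py w20
```

```text
time_s: 16.2
position: [0.5197, 0.0253, 0.1526]
tcp_rot: [-0.239, 3.096, -0.005]
contact_force: [0.2, -0.3, -0.5]
grip_width: 0.0558
pos [0.5197 0.0253 0.1526] t 16.2 F [ 0.2 -0.3 -0.5] w 0.0558 j [-0.2, 0.43, 0.15, 1.87, -0.08, 0.8, 1.72]
need shift units [ 0.006 -0.005 -1.731] turn units [0.002 0.043 0.009]
nose tool [ 3.8 -0.4 56.7] world [0.5181 0.0243 0.0957]
0.005 ((517.73388671875, 26.516376495361328), (68.91414642333984, 109.81732177734375), 9.053105354309082)
0.066 ((518.4024658203125, 26.396604537963867), (48.75273132324219, 85.85001373291016), 8.793513298034668)
```

View pics/w20c.png

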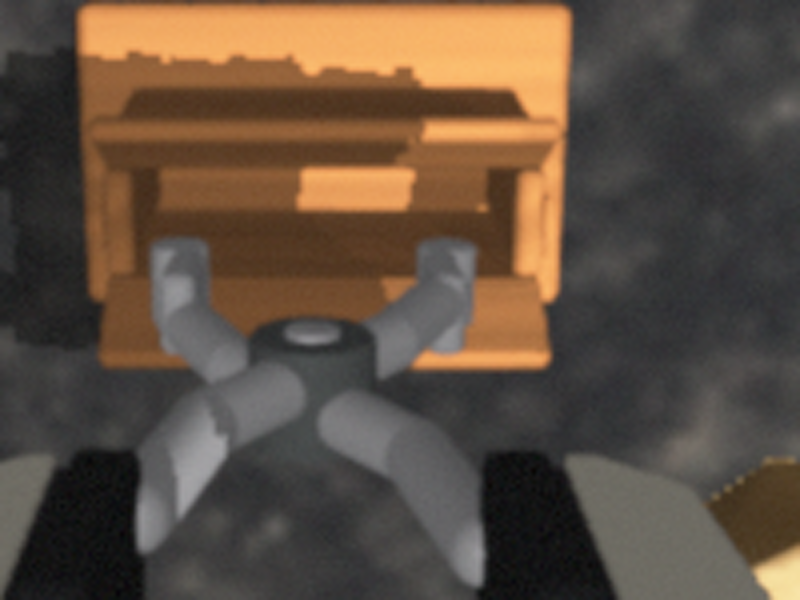

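Nose at world (0.518, 0.024) over the slot centre (0.518, 0.0265). I'll descend in.

```bash
python3 -m inch '[-0.2,0,0,-0.2,0,0,0, -0.2,0,0,-0.2,0,0,0, -0.2,0,0,-0.2,0,0,0, -0.2,0,0,-0.2,0,0,0, -0.2,0,0,0,0,0,0]';python3 m2.py w21
```

```text
time_s: 16.75
position: [0.5196, 0.0251, 0.109]
tcp_rot: [-0.239, 3.096, -0.005]
contact_force: [-0.7, -0.9, -0.7]
grip_width: 0.0562
pos [0.5196 0.0251 0.109 ] t 16.75 F [-0.7 -0.9 -0.7] w 0.0562 j [-0.19, 0.49, 0.14, 1.93, -0.1, 0.69, 1.73]
need shift units [ 0.009 -0.003 -0.86 ] turn units [0.003 0.042 0.01 ]
nose tool [ 7.1 -0.1 57.3] world [0.5146 0.024  0.0514]
0.005 ((517.7325439453125, 26.480247497558594), (69.0480728149414, 109.90206909179688), 8.900858879089355)
0.066 ((518.057373046875, 26.436349868774414), (48.444313049316406, 85.59334564208984), 8.914061546325684)
```

View pics/w21c.png

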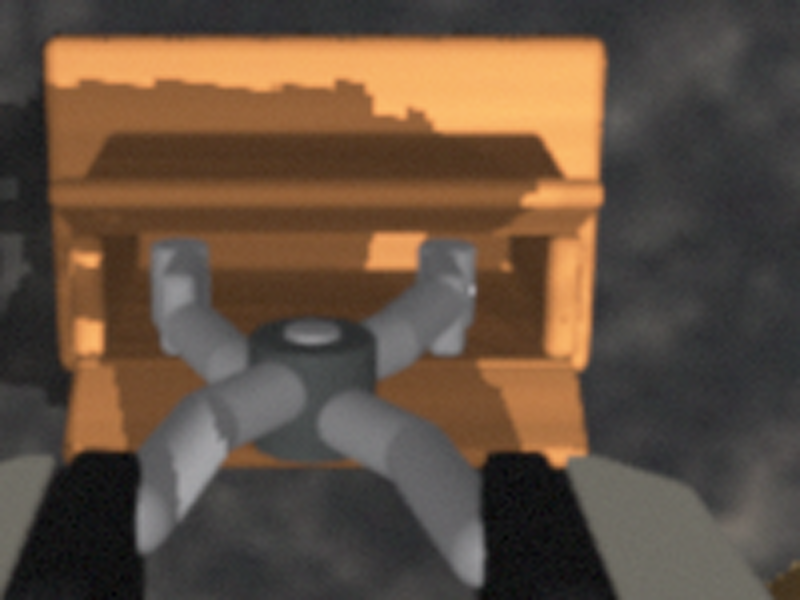

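```bash
python3 -m inch '[-0.2,0,0,-0.2,0,0,0, -0.2,0,0,-0.2,0,0,0, -0.2,0,0,-0.2,0,0,0, -0.2,0,0,-0.15,0,0,0, -0.2,0,0,0,0,0,0]';python3 m2.py w22
```

```text
time_s: 17.3
position: [0.5206, 0.0252, 0.0692]
tcp_rot: [-0.239, 3.094, -0.005]
contact_force: [-0.0, -0.6, -1.6]
grip_width: 0.0559
pos [0.5206 0.0252 0.0692] t 17.3 F [-0.  -0.6 -1.6] w 0.0559 j [-0.18, 0.55, 0.12, 1.96, -0.11, 0.59, 1.74]
need shift units [-0.012 -0.004 -0.064] turn units [0.002 0.058 0.01 ]
nose tool [-7.7  0.  58.7] world [0.5305 0.0264 0.0108]
0.005 ((517.4124755859375, 26.350723266601562), (68.42948150634766, 109.97727966308594), 9.013493537902832)
0.066 ((518.0079956054688, 26.00708770751953), (48.65584182739258, 85.18231964111328), 8.808615684509277)
```

View pics/w22c.png

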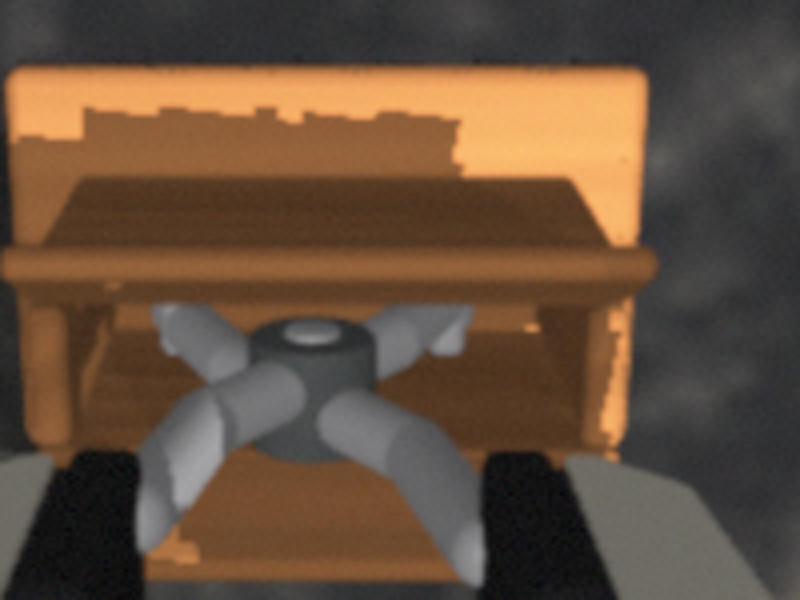

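```bash
python3 -m inch '[-0.2,0,0,-0.06,0,0,0, -0.2,0,0,-0.04,0,0,0, -0.2,0,0,0,0,0,0, -0.25,0,0,0,0,0,0, -0.35,0,0,0,0,0,0, -0.5,0,0,0,0,0,0, -0.8,0,0,0,0,0,0, -0.8,0,0,0,0,0,0, -0.8,0,0,0,0,0,0]';python3 m2.py w23
```

```text
time_s: 18.25
position: [0.5234, 0.0251, 0.0664]
tcp_rot: [-0.238, 3.087, -0.005]
contact_force: [0.3, -0.0, 0.3]
grip_width: 0.0832
pos [0.5234 0.0251 0.0664] t 18.25 F [ 0.3 -0.   0.3] w 0.0832 j [-0.17, 0.56, 0.12, 1.97, -0.11, 0.58, 1.74]
need shift units [-0.068 -0.003 -0.008] turn units [-0.001  0.102  0.011]
nose tool [-4.4  0.1 59.7] world [0.5304 0.0259 0.007 ]
0.005 ((517.3661499023438, 26.412498474121094), (68.69283294677734, 109.70980834960938), 9.006820678710938)
0.066 ((517.74658203125, 26.110858917236328), (48.17987060546875, 85.49256134033203), 8.908084869384766)
```

View pics/w23.png

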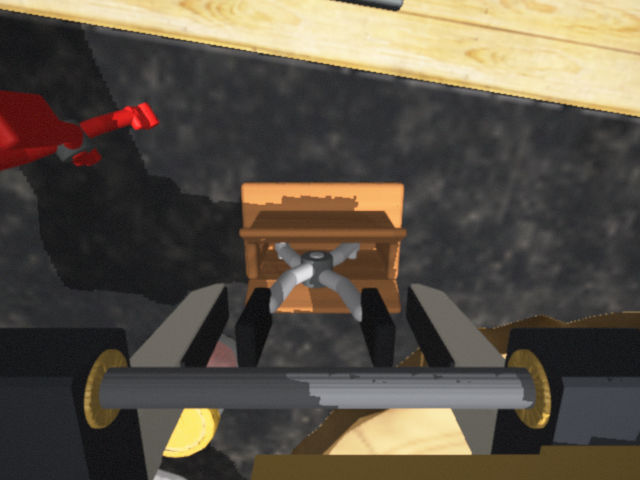

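```bash
python3 -m inch '[-0.8,0,0,0.3,0,0.05,0, -0.8,0,-0.02,0.4,0,0.05,0, -0.8,0,-0.02,0.4,0,0,0, -0.8,0,-0.1,0.4,0,0,0, -0.8,0,-0.4,0.5,0,0,0, -0.8,0,-0.5,0.5,0,0,0, -0.8,-0.3,-0.5,0.5,0,0,0, -0.8,-0.3,-0.5,0,0,0,0, -0.8,-0.3,-0.5,0,0,0,0, -0.8,0,0,0,0,0,0]';python3 - <<'E'
from h import *
s=r.read_state();print(s["position"],s["joints"])
for n in("scene","top","wrist"):
    p,d=imaging.camera(n); im=p[:,:,::-1].copy();cv2.imwrite(f"pics/{n}24.png",im)
    W=cloud(n,d);x,y,z=W[...,0],W[...,1],W[...,2]
    m=(abs(x-.51)<.07)&(abs(y-.02)<.09)&(z>.1)&(z<.17)&(im.max(-1)<75)
    k,l,st,c=cv2.connectedComponentsWithStats(m.astype(np.uint8))
    for i in range(1,k):
        if st[i,4]<20: continue
        q=W[l==i];t=q[q[:,2]>np.nanmax(q[:,2])-.008];print(n,st[i,4],c[i].round(),q.max(0).round(4),t.mean(0).round(4))
E
```

```text
time_s: 19.3
position: [0.4749, -0.1055, 0.2221]
tcp_rot: [-0.244, 3.103, -0.006]
contact_force: [0.8, 0.2, -0.1]
grip_width: 0.0836
[ 0.47494531 -0.10548704  0.22213262] [ 0.03619676  0.30625138  0.18653147  1.85138885 -0.07372088  0.96159572
  1.98281063]
scene 170 [210. 322.] [0.5361 0.0041 0.1418] [ 0.5241 -0.0021  0.1389]
scene 149 [180. 341.] [0.5282 0.0537 0.1427] [0.5168 0.049  0.1393]
top 27 [190. 269.] [0.526  0.0577 0.1432] [0.5204 0.0532 0.1389]
wrist 28 [424. 283.] [0.5173 0.0021 0.1162] [ 0.516  -0.0007  0.1118]
wrist 698 [487. 301.] [0.5282 0.0555 0.1414] [0.5168 0.0491 0.1383]
```

View pics/scene24.png

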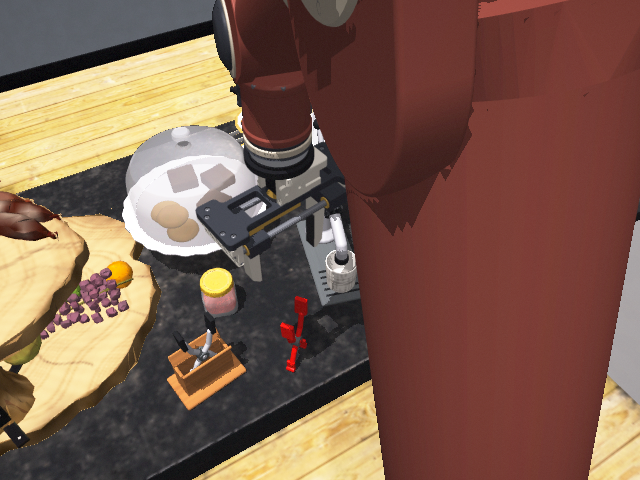

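View pics/wrist24.png

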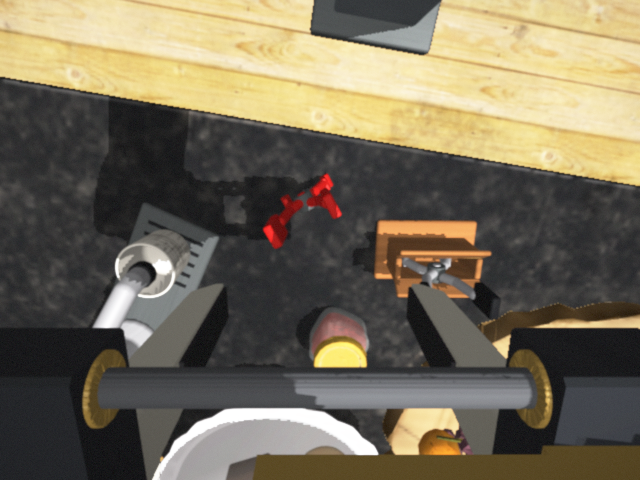

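View pics/top24.png

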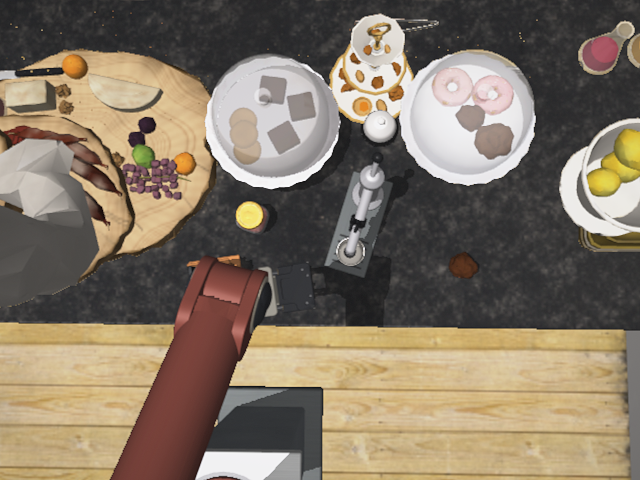

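```bash
python3 - <<'E'
from h import *
a=cv2.imread("pics/top0.png")[200:245,335:380];b=cv2.imread("pics/top24.png")[200:245,335:380]
cv2.imwrite("pics/clipcmp.png",cv2.resize(np.hstack([a,b]),None,fx=8,fy=8,interpolation=cv2.INTER_CUBIC))
crop(cv2.imread("pics/scene24.png"),150,290,260,420,5,"pics/stand24.png")
E
```

```text
(no output)
```

View pics/clipcmp.png

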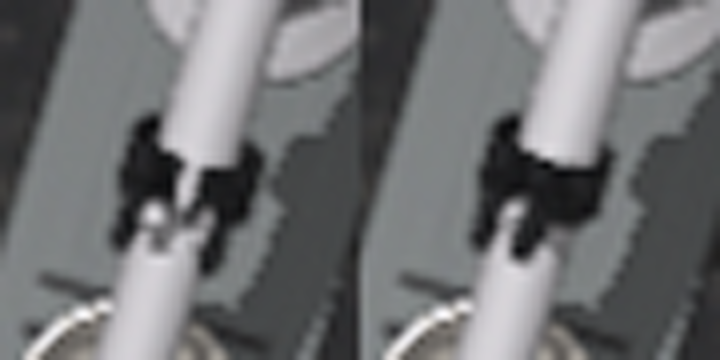

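View pics/stand24.png

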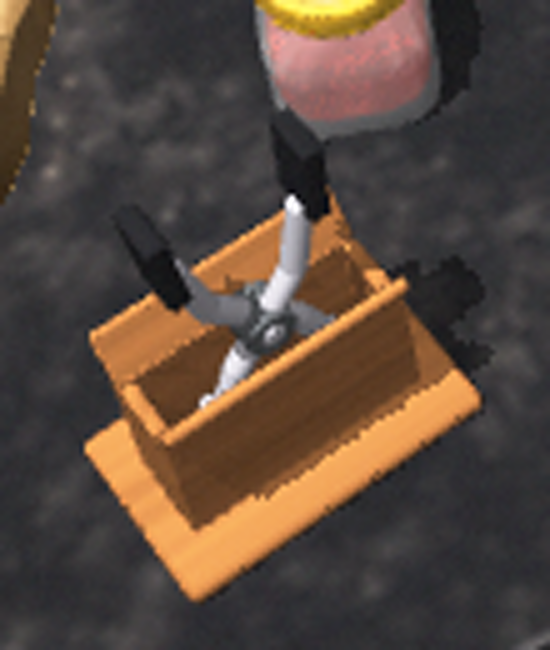

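Side by side, the ears are spread in the first picture and together in the second, so the clip is shut. The pliers stand nose down in the slot and the gripper is clear of everything.

```bash
python3 -c "
from workcell import r
print(r.sign_off(), r.read_state()['time_s'])"
```

```text
the job is handed in; nothing more can be done
the job is handed in; nothing more can be done
```

The clip is snapped shut, and the steel, black-handled pliers are back in their stand, nose down and upright. I handed the job in at about 19.5 s, with the gripper clear of everything.

**What I did:** I took the pliers out of the stand and left the red look-alike alone. I lined their jaws up on the ears using the wrist camera, then squeezed in two steps, 14 N and then 24 N. The clip snapped shut at a handle width of about 34 mm. I then backed out along the ears and lowered the pliers into the slot with no contact force to speak of.

**Last checks:**
- **Clip:** The ears are together in the wrist and top pictures.
- **Pliers:** The handle tops are at 0.142 m, the same height as at the start. They sit about 3 to 4 mm further forward than before, so they may lean slightly within the slot's play.
- **Other things:** The cup, jam jar, muffin and red pliers look unmoved. I judged that from the pictures and did not measure it.

**What disagreed:** Both cameras showed the real fingertips about 38 mm short of the reported TCP. My first close therefore shut in the air just above the handles, without moving the pliers. I corrected for this, and the next grasp held.

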